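Sort the chromatography bench for the next run

TASK

Get the bench ready for the next run by putting its four loose things where each belongs. Move the blue-capped rinse bottle, left standing on the rack's nest, upright into the round grey holder without knocking it over; lay each steel separation column in the V saddles of the cradle of its own length, between the end stops; and set the blue vial rack flat on the dark metal nest plate and slide it home, so that it touches both side pins and the end pin.

Things in the scene. Friction and masses are not known exactly. Their poses are not given: they have to be found in the camera images.
- sample_rack: Vial rack: open blue frame 66 (x) x 136 (y) x 24 mm, capped vials in it up to 37 mm high; 0.16 kg. Bottom plate (0 to 5 mm) and top plate (20 to 24 mm) are 66 mm wide, open between them; end walls at y = +-68 mm. Origin: centre of underside; y along its length. Grip across the 66 mm at mid length. Starts flat on the desk; either end may lead.
- rinse_bottle: Rinse bottle: clear, round, 56 mm diameter, 103 mm high, with a ribbed blue screw cap of 40 mm diameter from 81 to 103 mm above its foot; 0.19 kg. Origin: centre of its underside; z up. Starts standing on the nest's plate.
- long_column_axis (a point): Long separation column: bright steel tube, 182 mm long over its end fittings, 9.6 mm diameter, 14 mm nuts at 69 to 83 mm either side of the middle; 0.11 kg. This point: middle of the tube on its axis (6 mm above the desk at the start); y along its length. Grip across the tube at the middle. May turn about its length.
- short_column_axis (a point): Short separation column: bright steel tube, 132 mm long over its red end plugs, 9.6 mm diameter, 14 mm nuts at 44 to 58 mm either side of the middle; 0.08 kg. This point: middle of the tube on its axis (6 mm above the desk at the start); y along its length. Grip across the tube at the middle. May turn about its length.
- rack_nest: Nest for the rack, fixed: smooth, slippery dark metal plate 8 mm thick, x -46 to +48, y -80 to +82 mm, with steel stop pins 10 mm thick, 25 mm above the plate: side pins at (38, 45) and (38, -45), end pin at (0, 73) mm. Origin: on the desk under the rack's centre when the rack is home, its length along y: slide it to +x against both side pins and to +y against the end pin.
- long_cradle: Cradle for the long column, fixed: grey plate 46 (x) x 212 (y) mm, top at 7 mm; two blue V saddles (90 degrees), 10 mm thick, at y = +-50 mm: V bottom 9 mm, tips 24 mm above the desk and 30 mm apart; grey end stops 26 mm high, 196 mm between them. Origin: centre of underside. A column in it has its axis at x = 0, 16 mm above the desk.
- short_cradle: Cradle for the short column, fixed: like the long one but shorter: grey plate 46 (x) x 166 (y) mm, top at 7 mm; blue V saddles, 10 mm thick, at y = +-33 mm: V bottom 9 mm, tips 24 mm above the desk and 30 mm apart; end stops 26 mm high, 150 mm between them. Origin: centre of underside. A column in it has its axis at x = 0, 16 mm above the desk.
- bottle_holder: Bottle holder, fixed: shallow round grey cup with dark rubber floor, 84 mm outer and 76 mm inner diameter, rim 26 mm and floor 5 mm above the desk. Origin: centre of its underside.
Not all that is in view belongs to the job. What is shaped like the rinse_bottle but green is not meant.

How it is judged:
By the outcome, as a careful person would: the job done as asked, in the order asked, and still so for the second after the job is handed in, with the robot touching nothing.
It also fails if it takes over 109 s, if anything falls off the work surface, if the arm or the gripper's body presses on something with over 40 N, if the wrist force passes 120 N, or if a joint passes its speed limit or range.

ROBOT

A 7-joint arm with a two-finger parallel gripper is mounted at the origin on a cart in front of the work surface, level with it; the furniture and walls round the work are solid. World frame = base frame: x ahead of the robot, y to its left, z up, the work surface at z = 0. Lengths are in m, angles in rad, forces in N, time in s.
With the tool pointing down it reaches from about 0.375 to 0.925 m from the base axis. Payload 3.1 kg.
Tool frame: the origin (TCP) lies midway between the tips of the shut fingers; the grasp point (between the pads) lies 19 mm behind it; z points along the fingers, y is the direction in which the jaws open and shut (so a half turn about z gives the same grasp; the last joint's range is limited). The gripper opens to 85 mm and grips with 20 to 120 N. Pads are 22 mm wide; open, the fingers measure 114 mm over their backs; the gripper's body (76 mm by 85 mm) begins 54 mm behind the grasp point. The pads swing forward as they close: fully open they stand 13 mm farther back than shut.
Start: joints at [-1.435, 0.383, 0.044, 1.598, -0.018, 1.161, -0.05], TCP at [0.151, 0.632, 0.231] pointing down, gripper open.
Joint ranges: [-2.61, 2.61], [-0.41, 2.15], [-1.48, 1.57], [0, 2.5], [-1.57, 4.71], [0.05, 1.97], [-2.85, 2.85]. Speed limits (rad/s): [2.79, 2.79, 3.14, 3.14, 3.14, 3.14, 3.14].

INTERFACE

Orientations are given as a unit quaternion [w, x, y, z].
In Python, from plant import telemetry, viewer, ticket gives the robot as it stands.
- The arm moves only by the tool move_arm, never from a script. Its argument "moves" is a list that holds one entry, the list of rows, each a list of 7 numbers: the turn, a rotation vector about the tool's x, y, z in degrees, then the shift along the tool's x, y, z in mm, then the opening, from -1 (shut) to 1 (fully open), so that 0 is half open. In form: [[[rx, ry, rz, tx, ty, tz, jaw], ...]]. A call has 1 to 5 rows; each row shifts and turns the commanded pose from where the row before left it, along the tool's axes as they then stand; what a row does not reach is not made up. A row lasts 1/8 s, in which the tool goes at most 62.5 mm and 10.7 degrees, less where a joint would pass 70% of its speed; a pose out of reach is approached as far as the arm can. A call with a gripper value outside its range is refused whole. The fingers move at their own pace and stop on an object; "newtons" is the grip in N (left out, the last holds). Time passes only in rows, so rows that do not move let the fingers close. It gives the time, the measured TCP pose, the force and the opening at its end, in the units of the state.
- telemetry.get_state(): the state, without advancing time (a new reading comes with each control period).
- viewer.camera(name): name is "scene" or "top" or "wrist"; returns a dict with "image" (480x640x3 uint8, red, green, blue), "range_z" (480x640 float32, m along the optical axis (not along the pixel's ray), 0 where there is no reading), "camera_matrix" (3x3 intrinsics, pixels), "R" (3x3) and "t" (3): a world point X has camera coordinates R X + t. Camera axes: x right, y down, z forward; pixel columns grow to the right and rows downward; lengths in m; the calibration is good to about 2 mm. A picture is of the moment at which its call begins.
- ticket.sign_off(): hands the job in, once; it reports no verdict.
The state is a dict: "t": time; "qpos": joint angles; "dq": joint speeds; "joint_torque": joint torques, N m; "ee_pos": TCP position; "tool_rot": TCP orientation; "ft_force": force on the tool from outside, world axes, zero at the start; "wrist_torque": the same for the moment, N m; "gripper_width": opening from 0.0 (shut) to 1.0 (fully open).
Only numpy, scipy, OpenCV 4.12 (cv2) and the standard library are available. Lean on these libraries where they do the work, as an engineer would, in place of code of your own. Each camera call takes 0.05 s, during which the arm holds its last target.

## Working session

There is one attempt and no reset: what is moved stays moved. The work goes in short steps, Python scripts to look and compute and a tool call to move; the robot and the scene stay as the last step left them, time stands still between calls to the robot, and variables do not carry over. Pictures are saved under pics/ and viewed, and the job is handed in when it is done.

Besides the shell and the picture viewer there is one more tool, called after "Call:" as name([rows], argument=value, ...), one row to a line, values as JSON. move_arm: Moves the arm, as the interface text tells. Its arguments: {"type":"object","properties":{"moves":{"type":"array"},"newtons":{"type":"number"}},"required":["moves"]}

```bash
ls; mkdir -p pics; python3 - <<'E'
from plant import telemetry, viewer
import cv2, numpy as np
s=telemetry.get_state(); print(s)
for n in ["scene","top","wrist"]:
    c=viewer.camera(n); cv2.imwrite(f"pics/{n}0.png",c["image"][:,:,::-1]); np.savez(f"{n}0.npz",**c)
    print(n,c["camera_matrix"].tolist(),c["R"].round(4).tolist(),c["t"].round(4).tolist())
E
```

```text
pics
{'t': 0.0, 'qpos': array([-1.43484537,  0.38387004,  0.04384205,  1.59962014, -0.01793163,
        1.16117761, -0.04991982]), 'dq': array([-1.38541894e-03, -1.37812484e-03, -3.37851329e-04, -3.22457574e-04,
        4.23251903e-05,  1.70955304e-03,  7.16580253e-04]), 'joint_torque': array([-2.22819963e-04, -4.33464861e+01,  1.02446996e+00, -2.49507236e+01,
        1.06089652e-02,  1.13294422e-02, -4.40063260e-06]), 'ee_pos': array([0.15033854, 0.63138657, 0.22984324]), 'tool_rot': array([-9.66956151e-05,  1.16590081e-01,  9.93179216e-01, -1.33777117e-03]), 'ft_force': array([ 0.30952682, -0.16333339, -0.23627117]), 'wrist_torque': array([-0.03570126,  0.04695022, -0.00085804]), 'gripper_width': 0.9990218318578191}
scene [[479.08775471541696, 0.0, 323.5806482469668], [0.0, 479.08775471541696, 239.30526784136313], [0.0, 0.0, 1.0]] [[0.7022, -0.7118, 0.0144], [-0.4925, -0.5003, -0.7121], [0.5141, 0.4929, -0.7019]] [-0.2135, 0.4141, 0.7026]
top [[467.8614825222876, 0.0, 311.00259092449033], [0.0, 467.8614825222876, 235.71809419058425], [0.0, 0.0, 1.0]] [[0.0118, -0.9999, 0.0005], [-0.9897, -0.0118, -0.1426], [0.1426, 0.0012, -0.9898]] [0.1855, 0.511, 1.0408]
wrist [[332.9503619567633, 0.0, 323.91100244790937], [0.0, 332.9503619567633, 240.682004343092], [0.0, 0.0, 1.0]] [[0.2315, 0.9728, -0.001], [0.9382, -0.223, 0.2646], [0.2572, -0.0622, -0.9643]] [-0.6495, -0.0347, 0.3776]
```

View pics/scene0.png

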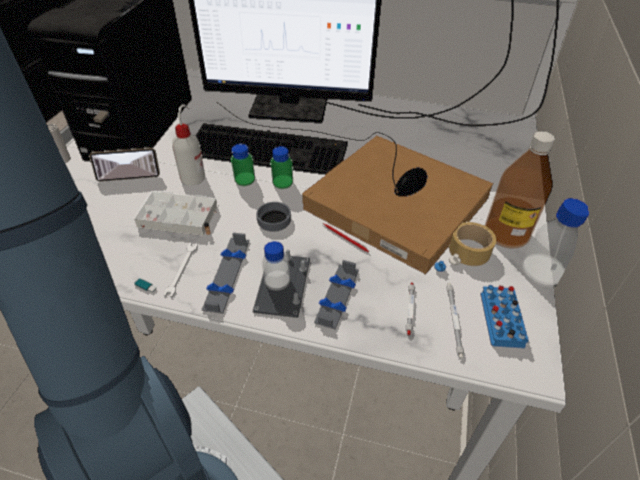

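View pics/top0.png

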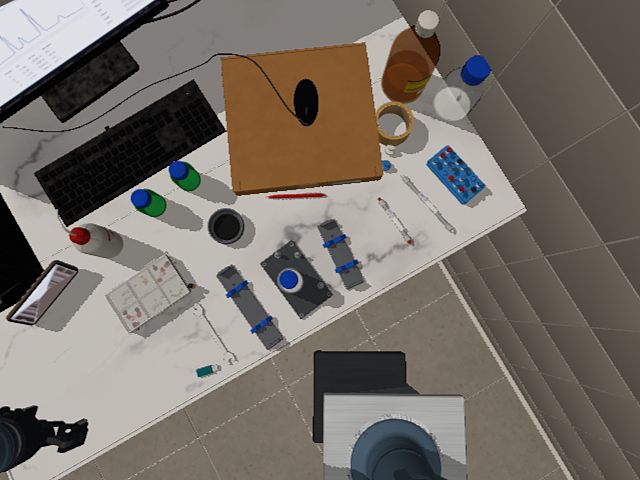

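View pics/wrist0.png

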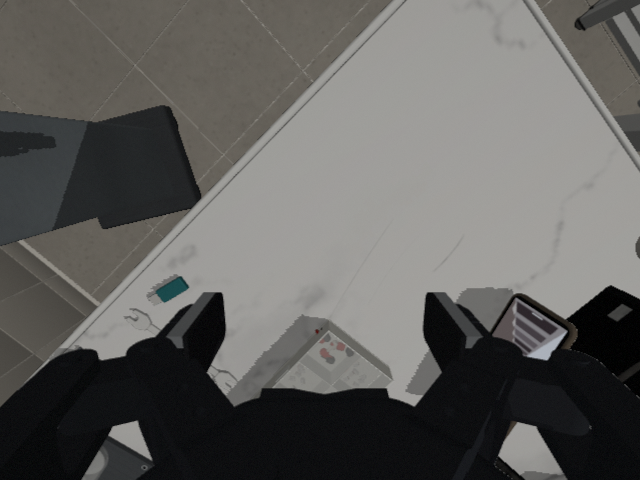

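```bash
cat > h.py <<'E'
import numpy as np, cv2
def load(f): return dict(np.load(f))
def ray(c,u,v,z):
    K,R,t=c["camera_matrix"],c["R"],c["t"]
    d=R.T@np.linalg.solve(K,np.array([u,v,1.])); o=-R.T@t
    return o+d*(z-o[2])/d[2]
def cloud(c):
    K,R,t=c["camera_matrix"],c["R"],c["t"]; Z=c["range_z"].astype(float)
    v,u=np.mgrid[:480,:640]
    P=np.stack([(u-K[0,2])/K[0,0]*Z,(v-K[1,2])/K[1,1]*Z,Z],-1)
    W=(P-t)@R; W[Z<=0]=np.nan
    return W
def proj(c,X):
    p=c["R"]@np.asarray(X,float)+c["t"]; q=c["camera_matrix"]@p; return q[:2]/q[2]
def crop(c,u0,u1,v0,v1,s,f):
    im=cv2.resize(c["image"][v0:v1,u0:u1],None,fx=s,fy=s,interpolation=cv2.INTER_CUBIC)
    cv2.imwrite(f,im[:,:,::-1])
E
python3 - <<'E'
from h import *
t=load("top0.npz"); s=load("scene0.npz")
crop(t,200,500,130,360,2.6,"pics/topc.png"); crop(s,180,560,200,370,2.1,"pics/scenec.png")
W=cloud(t)
for n,(u,v) in dict(desk=(180,300),desk2=(360,250),capb=(289,279),nest=(300,265),rack=(455,175),pen=(290,196),holder=(226,227)).items(): print(n,W[v,u].round(4))
W=cloud(s)
for n,(u,v) in dict(desk=(140,260),capb=(274,247),rack=(505,318),holder=(273,216)).items(): print(n,W[v,u].round(4))
E
```

```text
desk [ 0.3588  0.4962 -0.0017]
desk2 [ 0.4813  0.0749 -0.001 ]
capb [0.4051 0.2369 0.1114]
nest [0.4433 0.2165 0.0084]
rack [ 0.6606 -0.1489  0.023 ]
pen [0.6083 0.243  0.0083]
holder [0.5324 0.3945 0.0019]
desk [0.2321 0.5054 0.0009]
capb [0.4047 0.2398 0.1116]
rack [ 0.6445 -0.1595  0.0327]
holder [0.5369 0.404  0.0064]
```

View pics/topc.png

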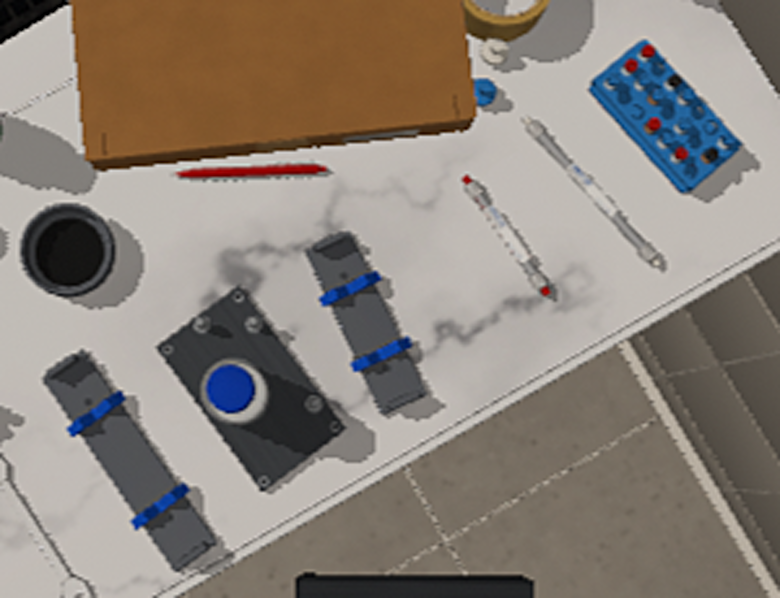

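View pics/scenec.png

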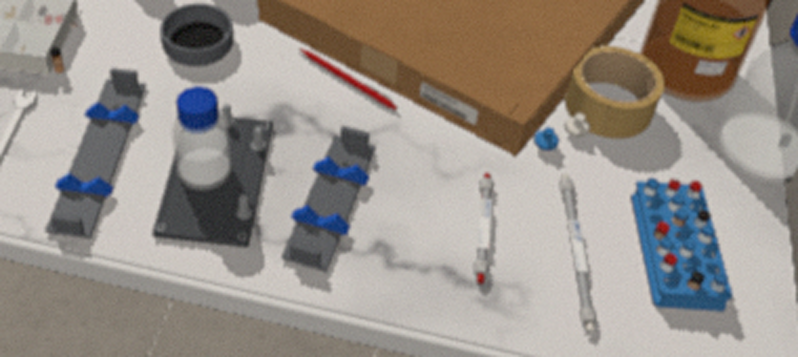

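```bash
python3 - <<'E'
from h import *
for f in ["top0.npz","scene0.npz"]:
    c=load(f); W=cloud(c); hsv=cv2.cvtColor(c["image"],cv2.COLOR_RGB2HSV)
    h,s,v=[hsv[...,i].astype(int) for i in range(3)]
    blue=(h>100)&(h<130)&(s>150)&(v>60)
    n,l,st,ce=cv2.connectedComponentsWithStats(blue.astype(np.uint8))
    print(f)
    for i in range(1,n):
        if st[i,4]<25: continue
        P=W[l==i]; P=P[~np.isnan(P[:,0])]
        (rc,rs,ra)=cv2.minAreaRect((P[:,:2]*1000).astype(np.float32))
        print(ce[i].round(1),st[i,4],"mean",np.nanmean(P,0).round(4),"z",np.percentile(P[:,2],[2,50,98]).round(3),"rect mm",np.round(rc),np.round(rs),round(ra,1))
    m=(abs(W[...,2]-.111)<.004)&(abs(W[...,0]-.405)<.05)&(abs(W[...,1]-.238)<.05)
    P=W[m]; (rc,rs,ra)=cv2.minAreaRect((P[:,:2]*1000).astype(np.float32)); print("captop",P.mean(0).round(4),rc,rs)
    # holder rim
    m=(abs(W[...,2]-.0255)<.004)&(np.hypot(W[...,0]-.535,W[...,1]-.40)<.06)
    P=W[m][:,:2]; A=np.c_[2*P,np.ones(len(P))]; q=np.linalg.lstsq(A,(P**2).sum(1),rcond=None)[0]
    print("rim",len(P),q[:2].round(4),"r",np.sqrt(q[2]+q[0]**2+q[1]**2).round(4))
t=load("top0.npz"); L=lambda u,v:(200+u/2.6,130+v/2.6)
for n,(u,v,z) in dict(pe=(201,324,.033),ps1=(253,324,.033),ps2=(313,403,.033),c1=(238,290,.008),c2=(158,347,.008),c3=(343,429,.008),c4=(266,491,.008),
  se1=(466,179,.006),se2=(549,294,.006),le1=(527,119,.006),le2=(661,266,.006)).items():
    print(n,ray(t,*L(u,v),z).round(4))
E
```

```text
top0.npz
[475.1  70.3] 632 mean [ 0.84   -0.1468  0.1861] z [0.16  0.19  0.195] rect mm [ 844. -150.] [53. 49.] 34.1
[455.  175.3] 1285 mean [ 0.6609 -0.1501  0.0196] z [0.    0.022 0.038] rect mm [ 667. -154.] [134.  70.] 40.2
[177.8 169.8] 272 mean [0.6439 0.4884 0.0979] z [0.074 0.101 0.104] rect mm [658. 507.] [85. 37.] 54.5
[386.  164.9] 58 mean [0.6854 0.0137 0.0162] z [0.009 0.015 0.027] rect mm [685.  13.] [17. 22.] 78.4
[140.1 198.3] 267 mean [0.5781 0.567  0.0996] z [0.085 0.101 0.105] rect mm [579. 588.] [36. 78.] 0.3
[334.1 240.4] 105 mean [0.5014 0.1373 0.0154] z [0.007 0.015 0.023] rect mm [502. 137.] [12. 55.] 25.0
[346.2 265.9] 103 mean [0.4419 0.1089 0.0161] z [0.007 0.016 0.024] rect mm [442. 109.] [11. 54.] 25.9
[288.3 279.2] 256 mean [0.4048 0.2385 0.1092] z [0.105 0.109 0.113] rect mm [405. 239.] [37. 36.] 64.1
[236.3 288.6] 111 mean [0.3862 0.3626 0.0159] z [0.007 0.016 0.023] rect mm [386. 363.] [12. 57.] 33.9
[261.3 324. ] 107 mean [0.3066 0.3029 0.0157] z [0.005 0.016 0.023] rect mm [306. 304.] [10. 57.] 37.4
captop [0.4055 0.2379 0.1097] (406.2483825683594, 
[... 888 characters left out ...]
016 0.024] rect mm [304. 304.] [12. 53.] 33.9
[502.5 319.9] 1247 mean [ 0.6479 -0.1554  0.0206] z [0.003 0.023 0.038] rect mm [ 661. -150.] [135.  65.] 41.1
[332.6 304.5] 156 mean [0.4393 0.1083 0.0162] z [0.009 0.016 0.025] rect mm [441. 109.] [12. 53.] 25.1
captop [0.4021 0.2389 0.1109] (402.98492431640625, 239.4542999267578) (37.309425354003906, 38.93722915649414)
rim 211 [0.5304 0.3943] r 0.0397
pe [0.4645 0.2684 0.033 ]
ps1 [0.4651 0.2225 0.033 ]
ps2 [0.3963 0.1689 0.033 ]
c1 [0.4985 0.2374 0.008 ]
c2 [0.4458 0.3086 0.008 ]
c3 [0.3744 0.1414 0.008 ]
c4 [0.3191 0.2093 0.008 ]
se1 [0.6044 0.0292 0.006 ]
se2 [ 0.4984 -0.0453  0.006 ]
le1 [ 0.662 -0.028  0.006]
le2 [ 0.5254 -0.148   0.006 ]
```

```bash
python3 - <<'E'
from h import *
s=load("scene0.npz"); crop(s,225,320,225,325,6,"pics/bottlec.png")
E
cat >> h.py <<'E'
from scipy.spatial.transform import Rotation as Ro
def tool(s):
    w,x,y,z=s["tool_rot"]; return Ro.from_quat([x,y,z,w]).as_matrix()
def jaw_angle(s):
    y=tool(s)[:,1]; return np.degrees(np.arctan2(y[1],y[0]))
def plan(s,tgt,jaw=None):
    """remaining: turn rotvec (deg, tool) to vertical tool w/ jaw angle (mod 180), shift mm in present tool axes"""
    R=tool(s); a0=jaw_angle(s); a=a0 if jaw is None else jaw
    d=(a-a0+90)%180-90; a=np.radians(a0+d)
    y=np.array([np.cos(a),np.sin(a),0]); z=np.array([0,0,-1.]); x=np.cross(y,z)
    Rt=np.c_[x,y,z]; rv=np.degrees(Ro.from_matrix(R.T@Rt).as_rotvec())
    D=np.asarray(tgt)-s["ee_pos"]
    print("t",round(s["t"],2),"ee",s["ee_pos"].round(4),"jaw",round(a0,1),"grip",round(s["gripper_width"],3),"F",s["ft_force"].round(1))
    print("turn",rv.round(1),"shift now-frame",(R.T@D*1000).round(1),"shift after-turn frame",(Rt.T@D*1000).round(1))
E
```

```text
(no output)
```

View pics/bottlec.png

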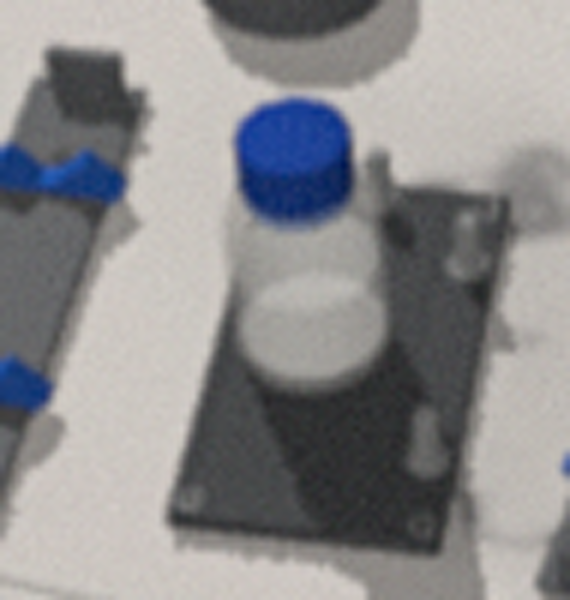

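Candidates (scene px): the rinse bottle could be the one on the nest (274,251), the tall clear bottle (572,212), or the green ones (240,151) and (280,154). I choose the one on the nest: clear, cap top at 111 mm, and the crop confirms it. The columns are the long one (455,320) and the short red-plugged one (411,310), not the pen (345,238) or the wrench (181,270). The rack is the blue one (503,320), not the white tray (177,214).

Call:
move_arm([
  [[0,0,0,-34,-32,5,1],[0,0,0,-34,-32,5,1],[0,0,0,-34,-32,5,1],[0,0,0,-34,-32,5,1],[0,0,0,-34,-32,5,1]],
], newtons=40)

```text
t: 0.78
ee_pos: [0.2795, 0.4356, 0.2058]
tool_rot: [-0.0, 0.117, 0.993, -0.0]
ft_force: [0.8, 0.1, -0.2]
gripper_width: 0.999
```

Call:
move_arm([
  [[0,0,0,-34,-32,0,1],[0,0,0,-34,-32,0,1],[0,0,0,-34,-32,0,1],[0,0,0,-34,-32,0,1],[0,0,0,-20,-34,0,1]],
])

```text
t: 1.4
ee_pos: [0.3944, 0.2417, 0.2063]
tool_rot: [0.0, 0.117, 0.993, 0.0]
ft_force: [-0.2, -0.1, 1.2]
gripper_width: 1.004
```

```bash
cat > look.py <<'E'
import sys
from plant import telemetry, viewer
from h import *
def look(n,tag):
    c=viewer.camera(n); np.savez(f"{tag}.npz",**c); cv2.imwrite(f"pics/{tag}.png",c["image"][:,:,::-1]); return c
E
python3 - <<'E'
from look import *
s=telemetry.get_state(); plan(s,[.403,.2385,.2])
c=look("wrist","w1")
E
```

```text
t 1.4 ee [0.3944 0.2417 0.2063] jaw 76.5 grip 1.004 F [-0.2 -0.1  1.2]
turn [ 0.  0. -0.] shift now-frame [-9.1 -1.1  6.3] shift after-turn frame [-9.1 -1.1  6.3]
```

View pics/w1.png

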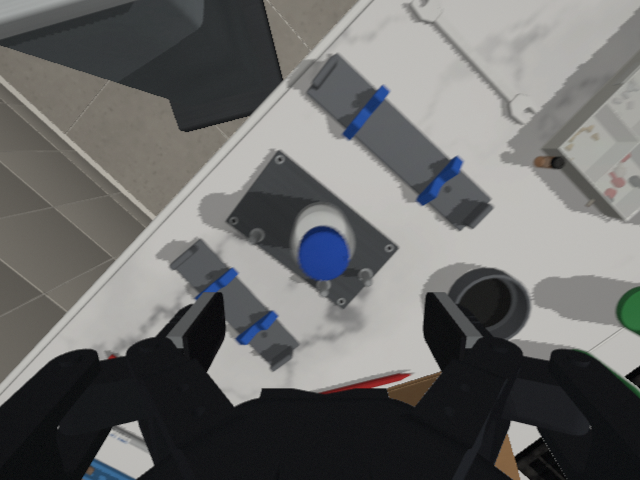

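```bash
cat > meas.py <<'E'
from h import *
def blues(c,amin=60,zr=None):
    W=cloud(c); hsv=cv2.cvtColor(c["image"],cv2.COLOR_RGB2HSV)
    h,s,v=[hsv[...,i].astype(int) for i in range(3)]
    b=(h>100)&(h<130)&(s>140)&(v>50)
    n,l,st,ce=cv2.connectedComponentsWithStats(b.astype(np.uint8)); out=[]
    for i in range(1,n):
        if st[i,4]<amin: continue
        P=W[l==i]; P=P[~np.isnan(P[:,0])]
        rc,rs,ra=cv2.minAreaRect((P[:,:2]*1000).astype(np.float32))
        out.append((ce[i],st[i,4],P,rc,rs,ra))
        print(ce[i].round(0),st[i,4],P.mean(0).round(4),"zmed",np.median(P[:,2]).round(3),"rect",np.round(rc,1),np.round(rs),round(ra,1))
    return out
E
python3 - <<'E'
from meas import *
c=load("w1.npz"); W=cloud(c); blues(c)
m=(abs(W[...,2]-.111)<.003)&(np.hypot(W[...,0]-.403,W[...,1]-.2385)<.04)
P=W[m]; print("cap",len(P),cv2.minEnclosingCircle((P[:,:2]*1000).astype(np.float32)),P.mean(0))
m=(abs(W[...,2]-.026)<.002)&(np.hypot(W[...,0]-.532,W[...,1]-.393)<.06)
P=W[m][:,:2]; A=np.c_[2*P,np.ones(len(P))]; q=np.linalg.lstsq(A,(P**2).sum(1),rcond=None)[0]
print("rim",len(P),q[:2].round(4),"r",np.sqrt(q[2]+q[0]**2+q[1]**2).round(4))
m=((abs(W[...,2]-.033)<.003)&(np.hypot(W[...,0]-.408,W[...,1]-.2244)<.095)).astype(np.uint8)
n,l,st,ce=cv2.connectedComponentsWithStats(m)
for i in range(1,n):
    if st[i,4]>15: P=W[l==i]; print("pin",ce[i].round(0),st[i,4],P.mean(0).round(4))
for u,v in [(280,159),(234,220),(389,247),(341,301)]: print("screw",ray(c,u,v,.008).round(4))
E
```

```text
[366. 112.] 615 [0.3067 0.3035 0.0172] zmed 0.017 rect [306.5 303.8] [ 9. 55.] 36.3
[440. 181.] 660 [0.3861 0.3622 0.0163] zmed 0.016 rect [386.7 363.2] [10. 55.] 36.6
[323. 254.] 2086 [0.4041 0.2393 0.1083] zmed 0.11 rect [424. 232.] [43. 80.] 75.8
[220. 282.] 329 [0.4372 0.118  0.0165] zmed 0.015 rect [418.  145.1] [ 16. 138.] 34.5
[257. 328.] 466 [0.4993 0.1403 0.016 ] zmed 0.016 rect [503.8 137. ] [16. 61.] 29.1
[105. 473.] 473 [ 0.6628 -0.1193  0.006 ] zmed 0.004 rect [ 670.5 -118.5] [58. 26.] 40.7
cap 1955 ((405.3546142578125, 240.29571533203125), 19.739667892456055) [0.40454224 0.24038221 0.11041512]
rim 609 [0.5323 0.3939] r 0.0397
pin [329. 205.] 18 [0.3808 0.2504 0.0331]
pin [253. 239.] 67 [0.3969 0.1704 0.0321]
pin [368. 281.] 62 [0.4667 0.2718 0.0321]
pin [324. 292.] 59 [0.4678 0.2251 0.0322]
screw [0.3288 0.2134 0.008 ]
screw [0.3773 0.1502 0.008 ]
screw [0.444  0.3021 0.008 ]
screw [0.4934 0.2384 0.008 ]
```

Call:
move_arm([
  [[0,0,0,-10,1,40,1],[0,0,0,0,0,30,1],[0,0,0,0,0,0,1]],
])

```text
t: 1.82
ee_pos: [0.4008, 0.2406, 0.1339]
tool_rot: [-0.002, 0.117, 0.993, -0.003]
ft_force: [-0.4, 0.4, 0.9]
gripper_width: 0.997
```

```bash
python3 - <<'E'
from look import *
s=telemetry.get_state(); plan(s,[.4047,.2400,.089]); print(s["dq"].round(3), s["qpos"].round(2))
E
```

```text
t 1.82 ee [0.4008 0.2406 0.1339] jaw 76.6 grip 0.997 F [-0.4  0.4  0.9]
turn [-0.3 -0.2 -0. ] shift now-frame [-4.1  0.6 44.9] shift after-turn frame [-3.9  0.3 44.9]
[-0.005 -0.04   0.002 -0.051  0.008  0.012 -0.003] [-0.93  0.17  0.33  2.12 -0.07  0.87  0.77]
```

Call:
move_arm([
  [[0,0,0,-4,0,25,1],[0,0,0,0,0,20,1],[0,0,0,0,0,0,1],[0,0,0,0,0,0,1]],
])

```text
t: 2.33
ee_pos: [0.4078, 0.2422, 0.0926]
tool_rot: [0.001, 0.116, 0.993, 0.001]
ft_force: [0.5, 0.5, -0.0]
gripper_width: 1.0
```

```bash
python3 - <<'E'
from look import *
s=telemetry.get_state(); plan(s,[.4047,.2400,.089]); print(s["dq"].round(3), s["qpos"].round(2))
look("wrist","w2")
E
```

```text
t 2.33 ee [0.4078 0.2422 0.0926] jaw 76.6 grip 1.0 F [ 0.5  0.5 -0. ]
turn [ 0.1  0.1 -0. ] shift now-frame [ 2.6 -2.8  3.6] shift after-turn frame [ 2.5 -2.8  3.6]
[ 0.    -0.007  0.003 -0.004 -0.001 -0.003  0.001] [-0.91  0.24  0.32  2.14 -0.11  0.77  0.81]
```

View pics/w2.png

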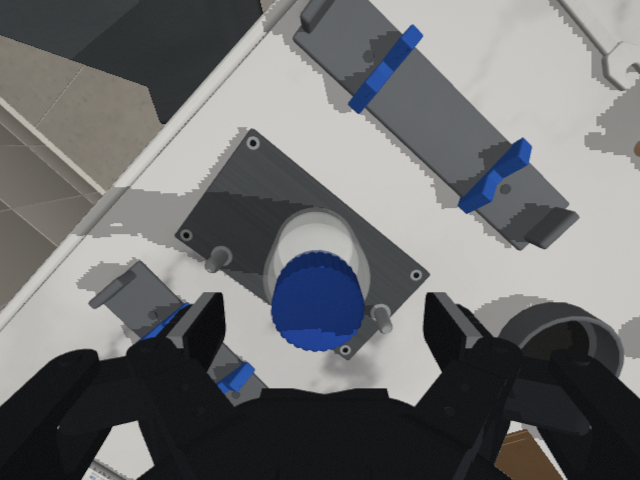

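Call:
move_arm([
  [[0,0,0,3,-3,3,1],[0,0,0,0,0,0,1],[0,0,0,0,0,0,1],[0,0,0,0,0,0,0.2],[0,0,0,0,0,0,-0.5]],
], newtons=40)

```text
t: 3.0
ee_pos: [0.4034, 0.2391, 0.0883]
tool_rot: [0.0, 0.117, 0.993, -0.0]
ft_force: [0.3, 0.6, -0.6]
gripper_width: 0.61
```

Call:
move_arm([
  [[0,0,0,0,0,0,-1],[0,0,0,0,0,0,-1],[0,0,0,0,0,0,-1]],
])

```text
t: 3.38
ee_pos: [0.4038, 0.2396, 0.0887]
tool_rot: [0.0, 0.117, 0.993, 0.001]
ft_force: [-0.5, 0.4, 2.7]
gripper_width: 0.459
```

```bash
python3 - <<'E'
from look import *
s=telemetry.get_state(); plan(s,[.4047,.2400,.089])
look("wrist","w3")
E
```

```text
t 3.38 ee [0.4038 0.2396 0.0887] jaw 76.6 grip 0.459 F [-0.5  0.4  2.7]
turn [ 0.1  0.  -0. ] shift now-frame [-0.8  0.6 -0.3] shift after-turn frame [-0.8  0.6 -0.3]
```

View pics/w3.png

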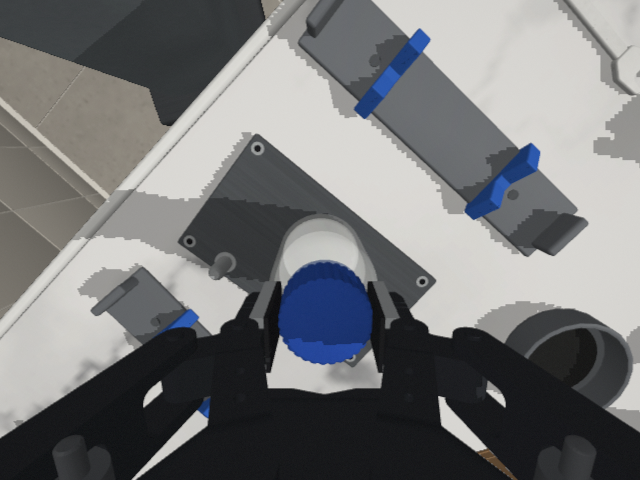

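Call:
move_arm([
  [[0,0,0,0,0,-20,-1],[0,0,0,0,0,-40,-1],[0,0,0,-10,20,-10,-1],[0,0,0,-20,40,0,-1],[0,0,0,-20,40,0,-1]],
])

```text
t: 4.05
ee_pos: [0.4749, 0.3245, 0.1572]
tool_rot: [-0.001, 0.117, 0.993, -0.001]
ft_force: [1.1, 0.0, -3.0]
gripper_width: 0.454
```

Call:
move_arm([
  [[0,0,0,-20,40,0,-1],[0,0,0,-13,26,0,-1],[0,0,0,-6,13,0,-1],[0,0,0,0,0,0,-1],[0,0,0,0,0,0,-1]],
])

```text
t: 4.68
ee_pos: [0.5305, 0.3907, 0.1576]
tool_rot: [-0.001, 0.117, 0.993, -0.001]
ft_force: [-0.6, -0.6, -2.5]
gripper_width: 0.458
```

```bash
python3 - <<'E'
from look import *
s=telemetry.get_state(); plan(s,[.5325,.3935,.086])
c=look("wrist","w4"); look("scene","s4")
E
```

```text
t 4.67 ee [0.5305 0.3907 0.1576] jaw 76.5 grip 0.458 F [-0.6 -0.6 -2.5]
turn [-0.1 -0.1 -0. ] shift now-frame [-1.4  3.3 71.6] shift after-turn frame [-1.3  3.1 71.6]
```

View pics/w4.png

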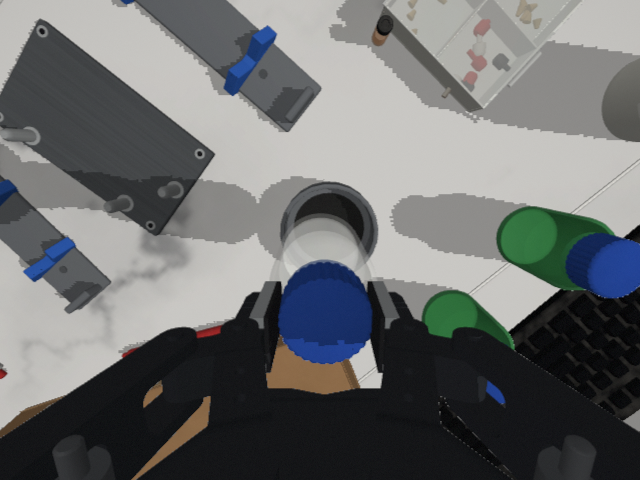

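View pics/s4.png

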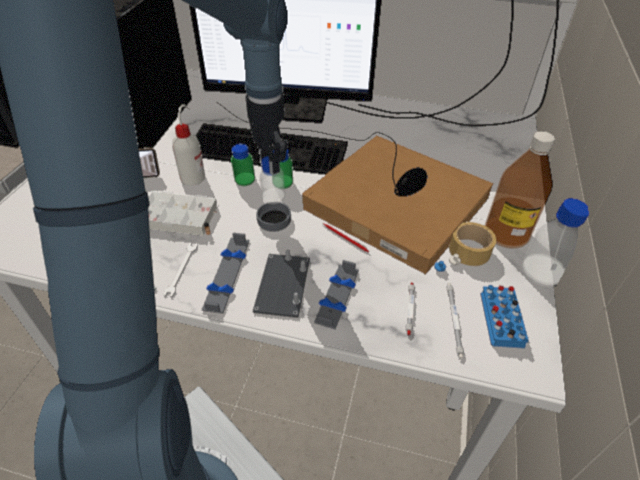

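Call:
move_arm([
  [[0,0,0,-1,3,25,-1],[0,0,0,0,0,25,-1],[0,0,0,0,0,12,-1],[0,0,0,0,0,5,-1],[0,0,0,0,0,0,-1]],
])

```text
t: 5.4
ee_pos: [0.5333, 0.3953, 0.0917]
tool_rot: [0.0, 0.117, 0.993, 0.0]
ft_force: [-0.5, -0.0, -2.9]
gripper_width: 0.459
```

Call:
move_arm([
  [[0,0,0,0,0,2,-1],[0,0,0,0,0,0,-1]],
])

```text
t: 5.65
ee_pos: [0.5334, 0.3955, 0.0899]
tool_rot: [0.0, 0.117, 0.993, 0.0]
ft_force: [-0.9, -0.5, -2.2]
gripper_width: 0.455
```

```bash
python3 - <<'E'
from look import *
s=telemetry.get_state(); plan(s,[.5325,.3935,.086])
E
```

```text
t 5.65 ee [0.5334 0.3955 0.0899] jaw 76.6 grip 0.455 F [-0.9 -0.5 -2.2]
turn [ 0.  0. -0.] shift now-frame [ 0.4 -2.2  3.9] shift after-turn frame [ 0.4 -2.2  3.9]
```

Call:
move_arm([
  [[0,0,0,0,-1,2,-1],[0,0,0,0,0,2,-1],[0,0,0,0,0,1,-1],[0,0,0,0,0,0,-1]],
])

```text
t: 6.15
ee_pos: [0.5333, 0.3945, 0.0859]
tool_rot: [0.0, 0.117, 0.993, 0.0]
ft_force: [-1.8, -1.8, 5.0]
gripper_width: 0.457
```

Call:
move_arm([
  [[0,0,0,0,0,0,0.1],[0,0,0,0,0,0,0.5],[0,0,0,0,0,0,1],[0,0,0,0,0,0,1],[0,0,0,0,0,-20,1]],
])

```text
t: 6.78
ee_pos: [0.5312, 0.3932, 0.1028]
tool_rot: [-0.002, 0.117, 0.993, -0.002]
ft_force: [0.1, 1.0, -0.5]
gripper_width: 1.001
```

Call:
move_arm([
  [[0,0,0,0,0,-40,1],[0,0,0,0,0,-40,1],[0,0,0,0,0,-30,1]],
])

```text
t: 7.15
ee_pos: [0.534, 0.3949, 0.2184]
tool_rot: [0.002, 0.117, 0.993, 0.002]
ft_force: [0.5, 1.2, -0.5]
gripper_width: 0.996
```

```bash
python3 - <<'E'
from look import *
s=telemetry.get_state(); plan(s,[.555,.05,.2],-50)
look("wrist","w5")
E
```

```text
t 7.15 ee [0.534  0.3949 0.2184] jaw 76.6 grip 0.996 F [ 0.5  1.2 -0.5]
turn [  0.1   0.2 -53.4] shift now-frame [-100.4 -330.6   17.4] shift after-turn frame [ 205.6 -277.7   18.4]
```

View pics/w5.png

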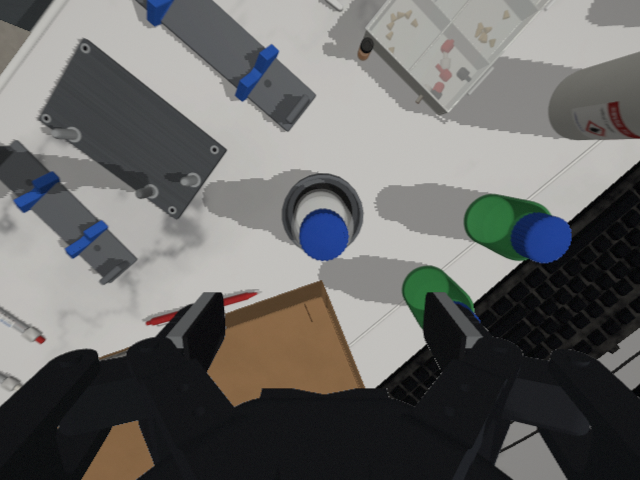

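Call:
move_arm([
  [[0,0,0,-13,-50,0,1],[0,0,0,-13,-50,0,1],[0,0,0,-13,-50,0,1],[0,0,0,-13,-50,0,1],[0,0,0,-13,-50,0,1]],
])

```text
t: 7.82
ee_pos: [0.5385, 0.1343, 0.2156]
tool_rot: [0.001, 0.117, 0.993, 0.001]
ft_force: [0.2, 0.1, 0.0]
gripper_width: 1.001
```

Call:
move_arm([
  [[0,0,0,-13,-50,0,1],[0,0,0,-13,-50,0,1],[0,0,0,-13,-50,0,1],[0,0,0,-13,-50,0,1],[0,0,10,0,0,0,1]],
])

```text
t: 8.45
ee_pos: [0.5421, -0.0779, 0.216]
tool_rot: [0.001, 0.21, 0.978, -0.001]
ft_force: [0.0, 0.5, 0.0]
gripper_width: 1.001
```

Call:
move_arm([
  [[0,0,10,0,0,0,1],[0,0,10,0,0,0,1],[0,0,10,0,0,0,1],[0,0,10,0,0,0,1],[0,0,10,0,0,0,1]],
])

```text
t: 9.07
ee_pos: [0.5428, -0.0706, 0.2154]
tool_rot: [0.0, 0.6, 0.8, 0.001]
ft_force: [-0.4, -0.3, -1.0]
gripper_width: 0.998
```

Call:
move_arm([
  [[0,0,10,0,0,0,1],[0,0,10,0,0,0,1],[0,0,10,0,0,0,1],[0,0,10,0,0,0,1],[0,0,10,0,0,0,0.3]],
])

```text
t: 9.7
ee_pos: [0.5428, -0.0706, 0.2153]
tool_rot: [-0.0, 0.882, 0.472, 0.001]
ft_force: [-0.7, 0.4, -0.4]
gripper_width: 0.816
```

Call:
move_arm([
  [[0,0,10,0,0,0,0],[0,0,4,0,0,0,0],[0,0,0,0,0,0,0],[0,0,0,0,0,0,0]],
])

```text
t: 10.2
ee_pos: [0.5426, -0.0705, 0.2148]
tool_rot: [-0.0, 0.931, 0.364, 0.0]
ft_force: [-0.5, -0.3, -0.9]
gripper_width: 0.503
```

```bash
python3 - <<'E'
from look import *
s=telemetry.get_state(); plan(s,[.594,-.088,.1],-48.7); print(s["qpos"].round(2))
look("wrist","w6")
E
```

```text
t 10.2 ee [ 0.5426 -0.0705  0.2148] jaw -47.3 grip 0.503 F [-0.5 -0.3 -0.9]
turn [ 0.  -0.1  1.4] shift now-frame [ 25.8  47.7 114.8] shift after-turn frame [ 27.   47.1 114.8]
[-0.72  0.28  0.9   1.9  -0.25  1.08 -0.54]
```

View pics/w6.png

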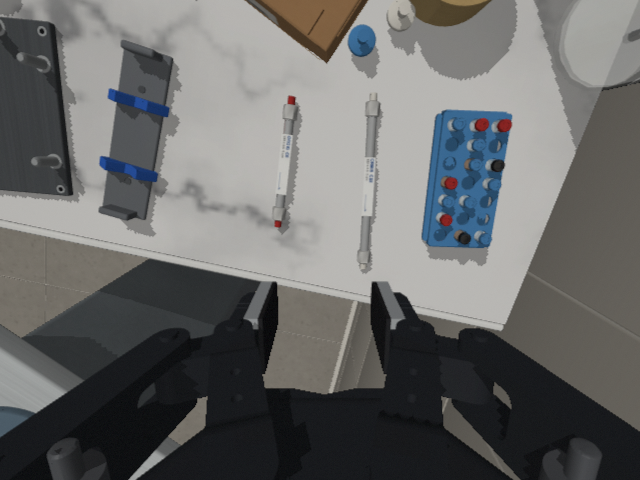

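```bash
python3 - <<'E'
from meas import *
c=load("w6.npz"); W=cloud(c)
for n,a,b in [("long",(374,94),(363,269)),("short",(292,97),(278,227))]:
    p,q=ray(c,*a,.006),ray(c,*b,.006); d=p-q; print(n,((p+q)/2).round(4),"len",np.linalg.norm(d).round(4),"ang",np.degrees(np.arctan2(d[1],d[0])).round(1))
v,u=np.mgrid[:480,:640]
print("desk z",np.nanmedian(W[100:200,200:260,2]))
for n,(u0,u1,v0,v1) in dict(long=(345,395,85,280),short=(262,310,90,235)).items():
    m=(u>u0)&(u<u1)&(v>v0)&(v<v1)&(W[...,2]>.0055)
    P=W[m]; r=cv2.minAreaRect((P[:,:2]*1000).astype(np.float32)); print(n,len(P),np.round(r[0],1),np.round(r[1],1),round(r[2],1),"zmax",P[:,2].max().round(4))
    l=cv2.fitLine((P[:,:2]*1000).astype(np.float32),cv2.DIST_HUBER,0,.01,.01).ravel(); print(l, np.degrees(np.arctan2(l[1],l[0])))
m=(u>410)&(u<520)&(v>95)&(v<260)&(abs(W[...,2]-.024)<.003); P=W[m]
r=cv2.minAreaRect((P[:,:2]*1000).astype(np.float32)); print("rack top",len(P),np.round(r[0],1),np.round(r[1],1),round(r[2],1))
E
```

```text
long [ 0.5955 -0.0846  0.006 ] len 0.1815 ang 41.1
short [ 0.5534 -0.0053  0.006 ] len 0.1318 ang 34.6
desk z -0.00042838370141602277
long 1802 [595.6 -83.2] [182.1  14.4] 41.2 zmax 0.0156
[  0.75324935   0.65773505 600.34515    -78.26433   ] 41.12736
short 1427 [553.3  -4. ] [131.6  14.6] 34.4 zmax 0.0149
[  0.82605076   0.5635957  556.45435     -2.1507342 ] 34.30483
rack top 5648 [ 665.1 -150.6] [132.4  65.6] 40.7
```

Call:
move_arm([
  [[0,0,1.6,15,23,30,0],[0,0,0,15,23,40,0],[0,0,0,0,0,40,0],[0,0,0,0,0,40,0],[0,0,0,0,0,20,0]],
])

```text
t: 10.88
ee_pos: [0.5939, -0.0844, 0.0419]
tool_rot: [-0.001, 0.937, 0.351, -0.002]
ft_force: [-0.7, 0.0, 1.0]
gripper_width: 0.497
```

Call:
move_arm([
  [[0,0,0,0,0,0,0],[0,0,0,0,0,0,0]],
])

```text
t: 11.12
ee_pos: [0.5969, -0.0852, 0.0459]
tool_rot: [0.001, 0.937, 0.35, 0.001]
ft_force: [0.5, -1.1, 0.5]
gripper_width: 0.498
```

```bash
python3 - <<'E'
from look import *
s=telemetry.get_state(); plan(s,[.5955,-.0842,.002],-48.9)
look("wrist","w7")
E
```

```text
t 11.12 ee [ 0.5969 -0.0852  0.0459] jaw -49.0 grip 0.498 F [ 0.5 -1.1  0.5]
turn [ 0.1 -0.1 -0.1] shift now-frame [-0.5 -1.8 43.9] shift after-turn frame [-0.4 -1.7 43.9]
```

View pics/w7.png

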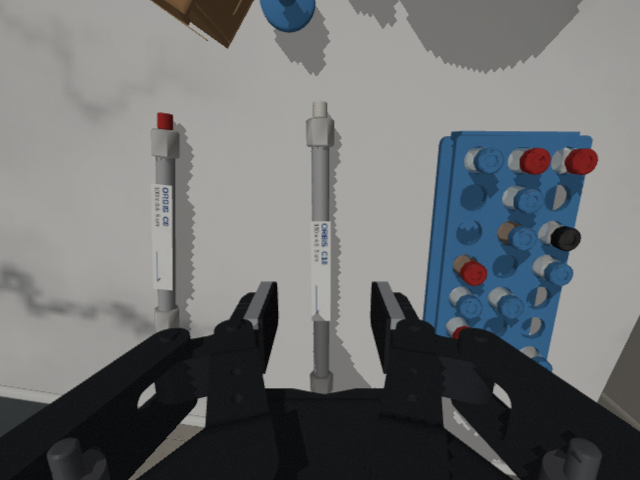

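Call:
move_arm([
  [[0,0,0,0,-1,20,0],[0,0,0,0,0,15,0],[0,0,0,0,0,6,0],[0,0,0,0,0,0,0],[0,0,0,0,0,0,0]],
])

```text
t: 11.8
ee_pos: [0.5951, -0.0844, 0.0035]
tool_rot: [0.0, 0.937, 0.35, 0.0]
ft_force: [0.8, -0.9, 0.9]
gripper_width: 0.503
```

Call:
move_arm([
  [[0,0,0,0,0,1.5,0],[0,0,0,0,0,0,-0.5],[0,0,0,0,0,0,-1],[0,0,0,0,0,0,-1],[0,0,0,0,0,0,-1]],
], newtons=40)

```text
t: 12.42
ee_pos: [0.595, -0.0841, 0.0021]
tool_rot: [-0.0, 0.937, 0.35, 0.0]
ft_force: [-1.1, -0.1, 2.5]
gripper_width: 0.088
```

Call:
move_arm([
  [[0,0,0,0,0,0,-1],[0,0,0,0,0,-20,-1],[0,0,0,0,0,-40,-1],[0,0,0,0,0,-40,-1],[0,0,0,0,0,0,-1]],
])

```text
t: 13.05
ee_pos: [0.598, -0.0852, 0.1063]
tool_rot: [0.002, 0.937, 0.35, 0.004]
ft_force: [-0.6, -0.1, -1.1]
gripper_width: 0.082
```

```bash
python3 - <<'E'
from look import *
s=telemetry.get_state(); plan(s,[.346,.3328,.10],36.8-90)
look("wrist","w8")
E
```

```text
t 13.05 ee [ 0.598  -0.0852  0.1063] jaw -49.0 grip 0.082 F [-0.6 -0.1 -1.1]
turn [ 0.3 -0.4  4.2] shift now-frame [  83.8 -480.8    4. ] shift after-turn frame [  48.6 -485.6    6.3]
```

View pics/w8.png

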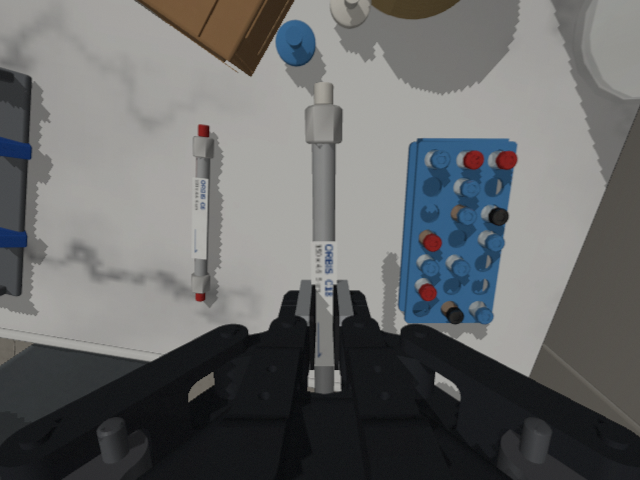

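Call:
move_arm([
  [[0,0,0,4,-24,0,-1],[0,0,0,8,-48,0,-1],[0,0,0,8,-48,0,-1],[0,0,0,8,-48,0,-1],[0,0,0,8,-48,0,-1]],
])

```text
t: 13.72
ee_pos: [0.4778, 0.1036, 0.1006]
tool_rot: [-0.0, 0.937, 0.35, -0.001]
ft_force: [0.1, 1.2, -1.0]
gripper_width: 0.082
```

Call:
move_arm([
  [[0,0,0,8,-48,0,-1],[0,0,0,8,-48,0,-1],[0,0,0,8,-48,0,-1],[0,0,0,8,-48,0,-1],[0,0,0,8,-48,0,-1]],
])

```text
t: 14.35
ee_pos: [0.3509, 0.3102, 0.1008]
tool_rot: [0.001, 0.937, 0.35, -0.001]
ft_force: [1.0, -1.2, -1.2]
gripper_width: 0.087
```

Call:
move_arm([
  [[0,0,4.3,8,-24,0,-1],[0,0,0,0,0,0,-1],[0,0,0,0,0,0,-1]],
])

```text
t: 14.72
ee_pos: [0.343, 0.3315, 0.101]
tool_rot: [0.001, 0.949, 0.315, -0.001]
ft_force: [0.1, 0.6, -1.1]
gripper_width: 0.087
```

```bash
python3 - <<'E'
from look import *
s=telemetry.get_state(); plan(s,[.3463,.333,.06],-53.3)
c=look("wrist","w9")
from meas import blues
blues(c)
E
```

```text
t 14.72 ee [0.343  0.3315 0.101 ] jaw -53.3 grip 0.087 F [ 0.1  0.6 -1.1]
turn [ 0.1  0.1 -0. ] shift now-frame [ 3.6  0.7 41. ] shift after-turn frame [ 3.6  0.8 41. ]
[297. 168.] 464 [0.3767 0.379  0.0186] zmed 0.019 rect [376.  379.7] [10. 21.] 36.4
[350. 169.] 448 [0.3976 0.3503 0.0183] zmed 0.019 rect [397.9 349.7] [10. 20.] 37.3
[635. 223.] 118 [0.4897 0.1633 0.0107] zmed 0.011 rect [490.1 163.6] [10.  5.] 29.8
[617. 308.] 711 [0.4364 0.1254 0.0149] zmed 0.014 rect [437.6 121.3] [10. 37.] 25.2
```

View pics/w9.png

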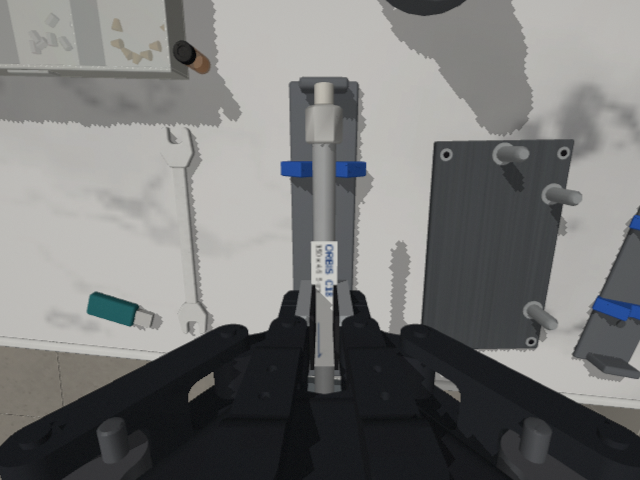

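Call:
move_arm([
  [[0,0,0,4,0,30,-1],[0,0,0,0,0,30,-1],[0,0,0,0,0,15,-1],[0,0,0,0,0,5,-1],[0,0,0,0,0,0,-1]],
])

```text
t: 15.4
ee_pos: [0.347, 0.3354, 0.0221]
tool_rot: [-0.0, 0.949, 0.314, 0.0]
ft_force: [0.4, -0.3, -0.6]
gripper_width: 0.082
```

```bash
python3 - <<'E'
from look import *
s=telemetry.get_state(); plan(s,[.3466,.3335,.012],-53.3)
c=look("wrist","w10")
E
```

```text
t 15.4 ee [0.347  0.3354 0.0221] jaw -53.3 grip 0.082 F [ 0.4 -0.3 -0.6]
turn [-0. -0. -0.] shift now-frame [-1.5  1.3 10.1] shift after-turn frame [-1.5  1.3 10.1]
```

View pics/w10.png

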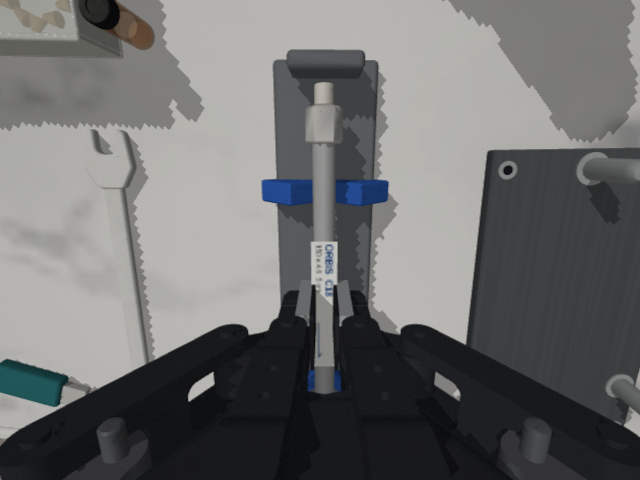

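Call:
move_arm([
  [[0,0,0,-2,0.5,3,-1],[0,0,0,0,0,3,-1],[0,0,0,0,0,2,-1],[0,0,0,0,0,1,-1],[0,0,0,0,0,0,-1]],
])

```text
t: 16.08
ee_pos: [0.3451, 0.334, 0.0127]
tool_rot: [0.0, 0.949, 0.315, -0.0]
ft_force: [0.5, -0.6, -1.3]
gripper_width: 0.089
```

```bash
python3 - <<'E'
from look import *
s=telemetry.get_state(); plan(s,[.3466,.3335,.012],-53.3)
c=look("wrist","w11"); crop(c,230,420,30,400,2,"pics/w11.png")
E
```

```text
t 16.07 ee [0.3451 0.334  0.0127] jaw -53.3 grip 0.089 F [ 0.5 -0.6 -1.3]
turn [0. 0. 0.] shift now-frame [0.9 1.3 0.7] shift after-turn frame [0.9 1.3 0.7]
```

View pics/w11.png

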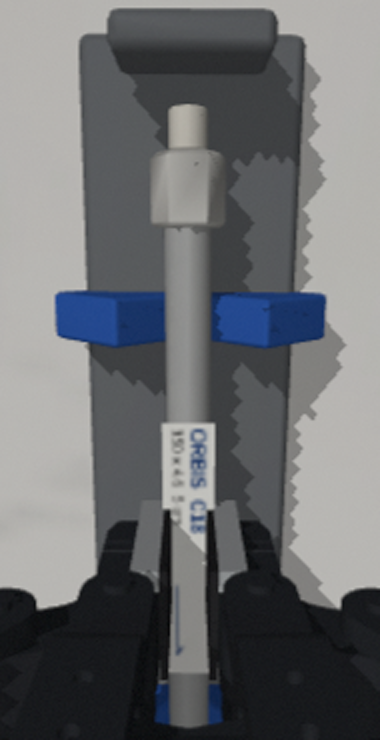

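Call:
move_arm([
  [[0,0,0,0,0.5,1,-1],[0,0,0,0,0,1,-1],[0,0,0,0,0,0,-1]],
])

```text
t: 16.5
ee_pos: [0.3455, 0.3339, 0.0117]
tool_rot: [-0.001, 0.949, 0.315, -0.0]
ft_force: [-2.1, -1.8, 8.2]
gripper_width: 0.087
```

Contact at 8 N; I release and lift.

Call:
move_arm([
  [[0,0,0,0,0,0,-0.5],[0,0,0,0,0,0,-0.3],[0,0,0,0,0,0,-0.3],[0,0,0,0,0,-20,-0.3],[0,0,0,0,0,-40,-0.3]],
])

```text
t: 17.12
ee_pos: [0.3443, 0.3323, 0.0701]
tool_rot: [0.002, 0.949, 0.315, -0.002]
ft_force: [0.2, 0.9, 1.3]
gripper_width: 0.348
```

Call:
move_arm([
  [[0,0,0,0,0,-40,0],[0,0,0,0,0,0,0]],
])

```text
t: 17.38
ee_pos: [0.3473, 0.3357, 0.1134]
tool_rot: [-0.002, 0.949, 0.315, 0.003]
ft_force: [0.0, 0.5, 0.8]
gripper_width: 0.5
```

```bash
python3 - <<'E'
from look import *
s=telemetry.get_state(); plan(s,[.5533,-.0047,.1],-55.6)
c=look("wrist","w12")
E
```

```text
t 17.38 ee [0.3473 0.3357 0.1134] jaw -53.3 grip 0.5 F [0.  0.5 0.8]
turn [-0.2 -0.4  2.3] shift now-frame [-38.4 396.1  12. ] shift after-turn frame [-22.4 397.3  13.4]
```

View pics/w12.png

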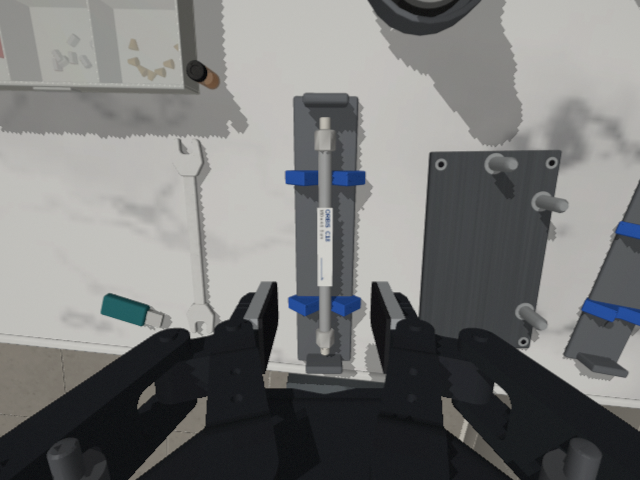

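Call:
move_arm([
  [[0,0,0,-3,25,0,0],[0,0,0,-5,50,0,0],[0,0,0,-5,50,0,0],[0,0,0,-5,50,0,0],[0,0,0,-5,50,0,0]],
])

```text
t: 18.05
ee_pos: [0.4607, 0.1378, 0.1092]
tool_rot: [0.0, 0.949, 0.315, -0.001]
ft_force: [0.2, 0.1, -0.9]
gripper_width: 0.497
```

Call:
move_arm([
  [[0,0,0,-5,50,0,0],[0,0,0,-5,50,0,0],[0,0,0,-5,50,20,0],[0,0,2.3,0,22,30,0],[0,0,0,0,0,0,0]],
])

```text
t: 18.68
ee_pos: [0.5492, -0.0101, 0.0571]
tool_rot: [0.0, 0.956, 0.294, -0.004]
ft_force: [-0.7, -0.0, 0.6]
gripper_width: 0.501
```

Call:
move_arm([
  [[0,0,0,0,0,0,0],[0,0,0,0,0,0,0]],
])

```text
t: 18.92
ee_pos: [0.5523, -0.0057, 0.0612]
tool_rot: [-0.0, 0.955, 0.297, 0.0]
ft_force: [-0.5, -0.5, -1.3]
gripper_width: 0.5
```

```bash
python3 - <<'E'
from look import *
s=telemetry.get_state(); plan(s,[.5533,-.0047,.002],-55.6)
c=look("wrist","w13")
E
```

```text
t 18.93 ee [ 0.5523 -0.0057  0.0612] jaw -55.5 grip 0.5 F [-0.5 -0.5 -1.3]
turn [-0.  -0.1  0.1] shift now-frame [ 1.4 -0.2 59.2] shift after-turn frame [ 1.4 -0.2 59.2]
```

View pics/w13.png

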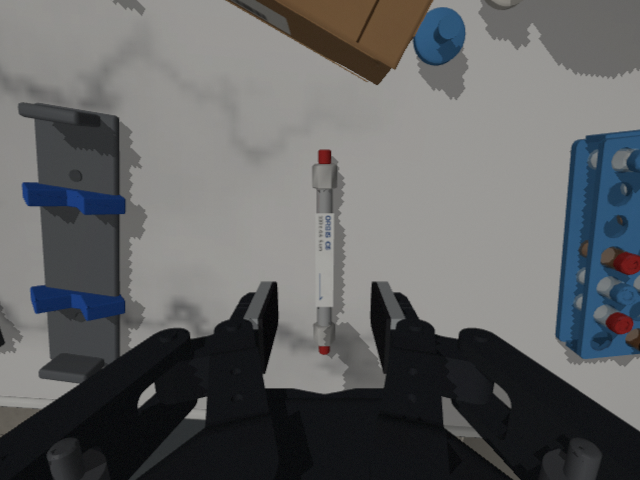

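Call:
move_arm([
  [[0,0,0,1,0,25,0],[0,0,0,0,0,20,0],[0,0,0,0,0,11,0],[0,0,0,0,0,0,0],[0,0,0,0,0,0,0]],
])

```text
t: 19.6
ee_pos: [0.5536, -0.007, 0.0053]
tool_rot: [0.0, 0.955, 0.296, 0.0]
ft_force: [-0.0, 0.4, 0.4]
gripper_width: 0.5
```

```bash
python3 - <<'E'
from look import *
s=telemetry.get_state(); plan(s,[.5533,-.0047,.002],-55.6)
E
```

```text
t 19.6 ee [ 0.5536 -0.007   0.0053] jaw -55.6 grip 0.5 F [-0.   0.4  0.4]
turn [ 0. -0. -0.] shift now-frame [ 1.  -2.1  3.3] shift after-turn frame [ 1.  -2.1  3.3]
```

Call:
move_arm([
  [[0,0,0,1,-2,3,0],[0,0,0,0,0,0,0],[0,0,0,0,0,0,-0.5],[0,0,0,0,0,0,-1],[0,0,0,0,0,0,-1]],
], newtons=40)

```text
t: 20.23
ee_pos: [0.5529, -0.0046, 0.002]
tool_rot: [-0.0, 0.955, 0.296, 0.0]
ft_force: [-1.0, 0.9, 2.1]
gripper_width: 0.091
```

Call:
move_arm([
  [[0,0,0,0,0,0,-1],[0,0,0,0,0,0,-1],[0,0,0,0,0,-20,-1],[0,0,0,0,0,-40,-1],[0,0,0,0,0,-30,-1]],
])

```text
t: 20.85
ee_pos: [0.5532, -0.0049, 0.0939]
tool_rot: [0.0, 0.955, 0.295, 0.001]
ft_force: [0.4, 0.7, -0.7]
gripper_width: 0.088
```

```bash
python3 - <<'E'
from look import *
s=telemetry.get_state(); plan(s,[.4705,.123,.06],25.5-90)
c=look("wrist","w14")
E
```

```text
t 20.85 ee [ 0.5532 -0.0049  0.0939] jaw -55.6 grip 0.088 F [ 0.4  0.7 -0.7]
turn [ 0.  -0.1  8.9] shift now-frame [   3.9 -152.3   33.8] shift after-turn frame [ -19.6 -151.    33.9]
```

View pics/w14.png

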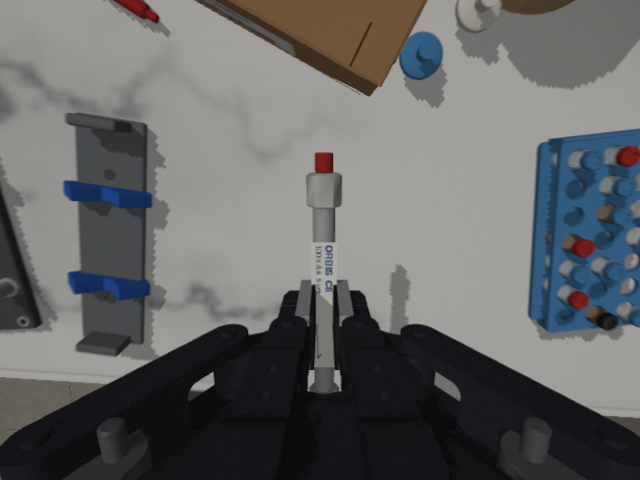

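```bash
python3 - <<'E'
from meas import *
for f in ["w13.npz","w14.npz"]: blues(load(f))
E
```

```text
[439.  36.] 2163 [0.6854 0.0162 0.0163] zmed 0.014 rect [687.2  15.6] [25. 24.] 11.4
[599. 243.] 13043 [ 0.6538 -0.1305  0.0164] zmed 0.022 rect [ 660.7 -143.9] [135.  53.] 41.8
[ 73. 199.] 2055 [0.5053 0.1343 0.0165] zmed 0.016 rect [501.8 136. ] [13. 57.] 25.6
[ 76. 302.] 2009 [0.4462 0.1073 0.0157] zmed 0.015 rect [441.1 107.7] [17. 57.] 25.8
[421.  56.] 1488 [0.6861 0.0162 0.0163] zmed 0.014 rect [687.2  15.6] [25. 24.] 1.2
[582. 230.] 14511 [ 0.6623 -0.1388  0.0201] zmed 0.023 rect [ 669.1 -154.1] [135.  78.] 41.1
[107. 195.] 1460 [0.5045 0.1351 0.0168] zmed 0.017 rect [501.1 136.7] [14. 56.] 25.6
[108. 285.] 1414 [0.4452 0.1078 0.016 ] zmed 0.016 rect [439.4 108.1] [19. 57.] 25.0
```

Call:
move_arm([
  [[0,0,0,1,-38,0,-1],[0,0,0,1,-40,0,-1],[0,0,0,1,-40,0,-1],[0,0,0,1,-34,0,-1],[0,0,9,0,0,0,-1]],
])

```text
t: 21.52
ee_pos: [0.4681, 0.1264, 0.0918]
tool_rot: [-0.001, 0.975, 0.221, -0.001]
ft_force: [0.7, 0.3, -0.7]
gripper_width: 0.083
```

Call:
move_arm([
  [[0,0,0,0,0,10,-1],[0,0,0,0,0,0,-1],[0,0,0,0,0,0,-1]],
])

```text
t: 21.9
ee_pos: [0.4703, 0.1222, 0.0817]
tool_rot: [0.0, 0.976, 0.22, -0.0]
ft_force: [-0.1, 0.2, -0.6]
gripper_width: 0.087
```

```bash
python3 - <<'E'
from look import *
s=telemetry.get_state(); plan(s,[.4705,.123,.012],25.5-90)
c=look("wrist","w15")
from meas import blues
blues(c)
E
```

```text
t 21.9 ee [0.4703 0.1222 0.0817] jaw -64.6 grip 0.087 F [-0.1  0.2 -0.6]
turn [ 0.   0.  -0.1] shift now-frame [ 0.5 -0.6 69.7] shift after-turn frame [ 0.5 -0.6 69.7]
[293. 202.] 485 [0.4948 0.1552 0.0182] zmed 0.019 rect [494.6 154.7] [10. 21.] 25.5
[353. 202.] 477 [0.5109 0.1213 0.0179] zmed 0.019 rect [510.2 121. ] [12. 21.] 17.7
[289. 290.] 84 [0.4449 0.1347 0.03  ] zmed 0.012 rect [452.1 134.3] [41. 10.] 6.1
[358. 289.] 72 [0.4614 0.0939 0.0236] zmed 0.011 rect [467.8 101.2] [41. 10.] 42.9
[ 20. 342.] 721 [0.3194 0.2899 0.0158] zmed 0.016 rect [312.9 292. ] [17. 31.] 37.7
```

View pics/w15.png

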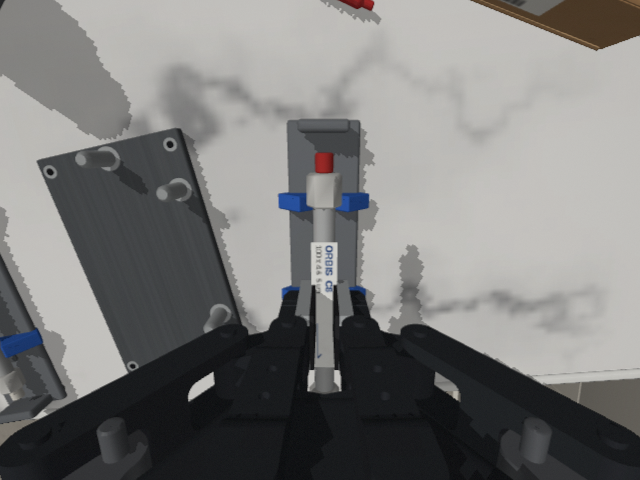

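Call:
move_arm([
  [[0,0,0,1,0,25,-1],[0,0,0,0,0,25,-1],[0,0,0,0,0,10,-1],[0,0,0,0,0,0,-1],[0,0,0,0,0,0,-1]],
])

```text
t: 22.58
ee_pos: [0.472, 0.1235, 0.0225]
tool_rot: [-0.0, 0.976, 0.22, 0.001]
ft_force: [-0.3, -0.3, -2.1]
gripper_width: 0.088
```

```bash
python3 - <<'E'
from look import *
s=telemetry.get_state(); plan(s,[.4712,.123,.012],25.5-90)
c=look("wrist","w16")
E
```

```text
t 22.57 ee [0.472  0.1235 0.0225] jaw -64.6 grip 0.088 F [-0.3 -0.3 -2.1]
turn [ 0.  -0.1 -0.1] shift now-frame [-0.9  0.1 10.5] shift after-turn frame [-0.9  0.1 10.5]
```

View pics/w16.png

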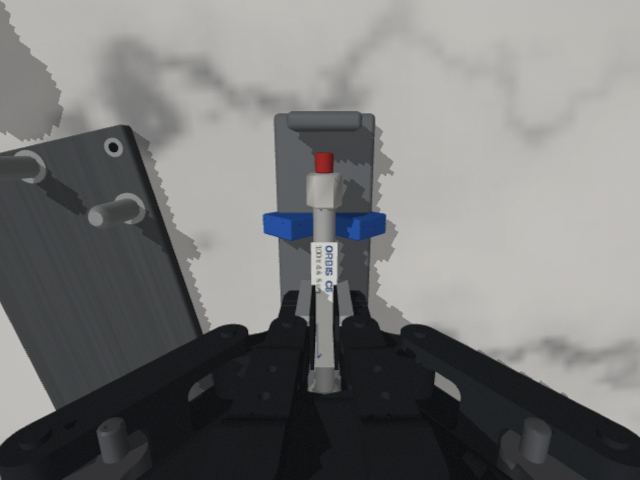

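Call:
move_arm([
  [[0,0,0,-0.5,0,4,-1],[0,0,0,0,0,4,-1],[0,0,0,0,0,2,-1],[0,0,0,0,0,1,-1],[0,0,0,0,0,0,-1]],
])

```text
t: 23.25
ee_pos: [0.4705, 0.1233, 0.0116]
tool_rot: [-0.001, 0.976, 0.22, -0.001]
ft_force: [-4.0, -0.5, 11.3]
gripper_width: 0.09
```

Call:
move_arm([
  [[0,0,0,0,0,0,-1]],
])

```text
t: 23.38
ee_pos: [0.4705, 0.1233, 0.0117]
tool_rot: [-0.001, 0.976, 0.22, -0.001]
ft_force: [-3.8, -0.7, 9.5]
gripper_width: 0.088
```

Call:
move_arm([
  [[0,0,0,0,0,0,-0.5],[0,0,0,0,0,0,-0.3],[0,0,0,0,0,0,-0.3],[0,0,0,0,0,-20,-0.3],[0,0,0,0,0,-40,-0.3]],
])

```text
t: 24.0
ee_pos: [0.469, 0.1228, 0.0701]
tool_rot: [0.001, 0.976, 0.22, -0.002]
ft_force: [-0.7, 0.1, -0.2]
gripper_width: 0.347
```

Call:
move_arm([
  [[0,0,0,0,0,-50,1],[0,0,0,0,0,-30,1],[0,0,0,0,0,0,1]],
])

```text
t: 24.38
ee_pos: [0.4726, 0.1241, 0.1529]
tool_rot: [-0.001, 0.975, 0.22, 0.003]
ft_force: [-0.4, 0.1, -0.7]
gripper_width: 0.959
```

```bash
python3 - <<'E'
from look import *
s=telemetry.get_state(); plan(s,[.665,-.1506,.14],-49.3)
c=look("wrist","w17")
E
```

```text
t 24.38 ee [0.4726 0.1241 0.1529] jaw -64.6 grip 0.959 F [-0.4  0.1 -0.7]
turn [ -0.   -0.3 -15.3] shift now-frame [ 55.8 330.8  12.8] shift after-turn frame [-33.3 333.8  12.9]
```

View pics/w17.png

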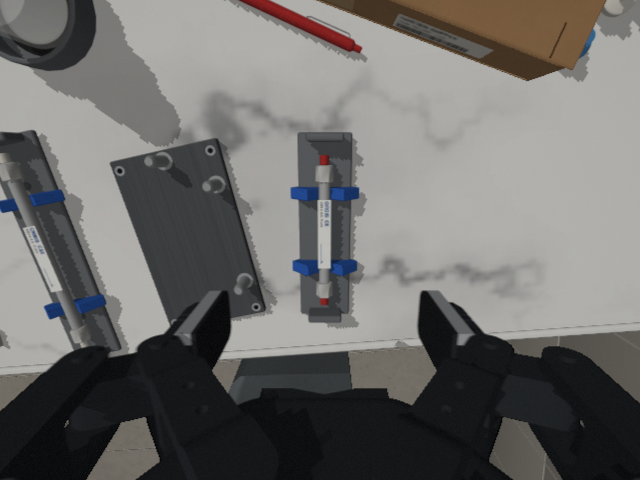

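Call:
move_arm([
  [[0,0,0,4,24,0,1],[0,0,0,8,48,0,1],[0,0,0,8,48,0,1],[0,0,0,8,48,0,1],[0,0,0,8,48,0,1]],
])

```text
t: 25.05
ee_pos: [0.5952, -0.0572, 0.1482]
tool_rot: [-0.001, 0.975, 0.22, -0.002]
ft_force: [0.9, 0.9, 0.3]
gripper_width: 1.0
```

```bash
python3 - <<'E'
from look import *
for f in ["top0.npz","scene0.npz"]:
    W=cloud(load(f)).reshape(-1,3); m=(W[:,2]>.05)
    d=np.hypot(W[m][:,0]-.665,W[m][:,1]+.1506); P=W[m][np.argsort(d)][:2000:200]; print(np.sort(d)[:2000:200].round(3)); print(P.round(3))
c=load("w17.npz"); W=cloud(c)
m=((abs(W[...,2]-.033)<.003)&(np.hypot(W[...,0]-.409,W[...,1]-.2275)<.095)).astype(np.uint8)
n,l,st,ce=cv2.connectedComponentsWithStats(m)
for i in range(1,n):
    if st[i,4]>15: P=W[l==i]; print("pin",ce[i].round(0),st[i,4],P.mean(0).round(4))
E
```

```text
[0.112 0.113 0.114 0.114 0.114 0.115 0.115 0.115 0.115 0.115]
[[ 0.724 -0.246  0.317]
 [ 0.724 -0.248  0.243]
 [ 0.71  -0.255  0.462]
 [ 0.715 -0.253  0.188]
 [ 0.723 -0.249  0.143]
 [ 0.716 -0.253  0.464]
 [ 0.734 -0.242  0.515]
 [ 0.716 -0.253  0.113]
 [ 0.737 -0.24   0.368]
 [ 0.722 -0.251  0.465]]
[0.11  0.111 0.111 0.112 0.112 0.112 0.112 0.113 0.113 0.114]
[[ 0.722 -0.244  0.081]
 [ 0.709 -0.252  0.293]
 [ 0.725 -0.245  0.082]
 [ 0.709 -0.253  0.216]
 [ 0.73  -0.242  0.3  ]
 [ 0.734 -0.239  0.245]
 [ 0.724 -0.246  0.281]
 [ 0.704 -0.256  0.317]
 [ 0.7   -0.258  0.294]
 [ 0.699 -0.259  0.089]]
pin [150. 161.] 128 [0.4686 0.2715 0.0322]
pin [207. 186.] 117 [0.4695 0.2246 0.0323]
pin [238. 289.] 91 [0.3986 0.1705 0.0322]
```

Call:
move_arm([
  [[0,0,0,8,40,0,1],[0,0,0,8,40,0,1],[0,0,0,4,34,0,1],[0,0,-8,0,0,0,1],[0,0,-7,0,0,0,1]],
])

```text
t: 25.68
ee_pos: [0.6612, -0.1515, 0.1475]
tool_rot: [-0.001, 0.938, 0.346, -0.002]
ft_force: [0.3, 0.5, -0.0]
gripper_width: 0.999
```

Call:
move_arm([
  [[0,0,0,0,0,0,1],[0,0,0,0,0,0,1]],
])

```text
t: 25.92
ee_pos: [0.662, -0.1505, 0.1492]
tool_rot: [-0.001, 0.939, 0.345, -0.001]
ft_force: [0.7, 1.2, 0.1]
gripper_width: 0.995
```

```bash
python3 - <<'E'
from look import *
s=telemetry.get_state(); plan(s,[.665,-.1506,.10],-49.3); print(s["qpos"].round(2))
c=look("wrist","w18"); look("top","t18")
W=cloud(c)
m=(abs(W[...,2]-.024)<.003); m[:90]=0
n,l,st,ce=cv2.connectedComponentsWithStats(m.astype(np.uint8)); i=1+np.argmax(st[1:,4])
P=W[l==i]; r=cv2.minAreaRect((P[:,:2]*1000).astype(np.float32)); print("rack top",len(P),np.round(r[0],1),np.round(r[1],1),round(r[2],1),st[i])
E
```

```text
t 25.93 ee [ 0.662  -0.1505  0.1492] jaw -49.7 grip 0.995 F [0.7 1.2 0.1]
turn [-0.1  0.1 -0.4] shift now-frame [ 2.3  2.1 49.2] shift after-turn frame [ 2.2  2.1 49.2]
[-0.41  0.65  0.81  1.62 -0.51  1.1  -0.33]
rack top 7898 [ 665.5 -150.6] [132.1  64.8] 40.6 [ 286  148   83  156 7898]
```

View pics/w18.png

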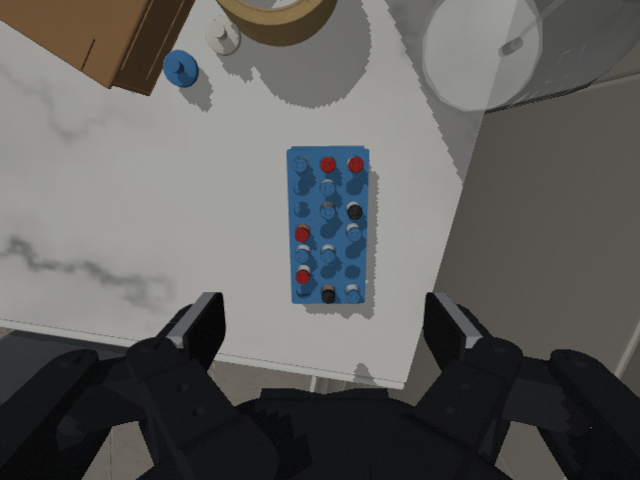

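View pics/t18.png

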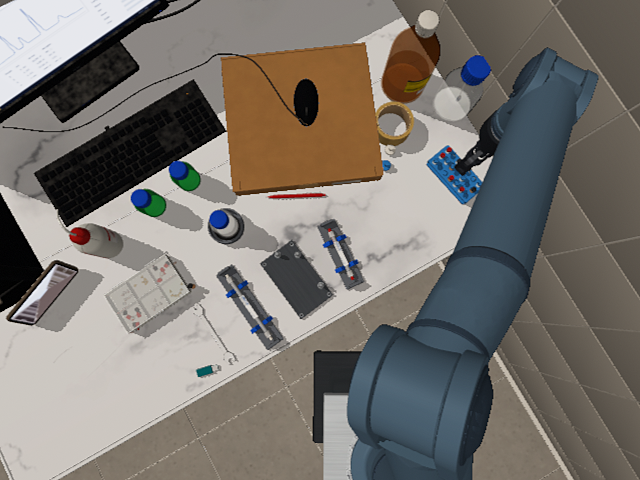

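```bash
python3 - <<'E'
from h import *
a=load("top0.npz"); b=load("t18.npz"); A=cloud(a); B=cloud(b)
Wl=A.reshape(-1,3); m=(Wl[:,2]>.1)&(Wl[:,0]>.4)&(Wl[:,1]<-.15)&(np.abs(Wl[:,1]+.258-.49*(Wl[:,0]-.7))<.03)
l=cv2.fitLine((Wl[m][:,:2]).astype(np.float32),cv2.DIST_HUBER,0,.001,.01).ravel(); print(m.sum(),l)
n=np.array([-l[1],l[0]]); n*=np.sign(n[1])
d=(B[...,:2]-l[2:4])@n
mv=(b["range_z"]<a["range_z"]-.03)&(B[...,2]>.2)
D=d[mv]; P=B[mv]; i=np.argsort(D)[:400:40]; print(D[i].round(3)); print(P[i].round(3))
E
```

```text
32651 [ 0.8659168   0.5001881   0.70253664 -0.26159242]
[0.07  0.082 0.087 0.09  0.093 0.095 0.097 0.099 0.101 0.102]
[[ 0.684 -0.192  0.485]
 [ 0.66  -0.192  0.509]
 [ 0.662 -0.185  0.512]
 [ 0.688 -0.166  0.498]
 [ 0.665 -0.176  0.507]
 [ 0.687 -0.16   0.501]
 [ 0.665 -0.171  0.508]
 [ 0.654 -0.175  0.515]
 [ 0.644 -0.179  0.518]
 [ 0.693 -0.149  0.501]]
```

Call:
move_arm([
  [[0,0,0,2,2,25,1],[0,0,0,0,0,35,1],[0,0,0,0,0,25,1],[0,0,0,0,0,0,1],[0,0,0,0,0,0,1]],
])

```text
t: 26.65
ee_pos: [0.6662, -0.1515, 0.0663]
tool_rot: [0.001, 0.939, 0.345, 0.0]
ft_force: [0.6, -0.5, 0.1]
gripper_width: 1.001
```

```bash
python3 - <<'E'
from look import *
s=telemetry.get_state(); plan(s,[.6653,-.1506,.0],-49.4)
c=look("wrist","w19")
E
```

```text
t 26.65 ee [ 0.6662 -0.1515  0.0663] jaw -49.6 grip 1.001 F [ 0.6 -0.5  0.1]
turn [ 0.1 -0.  -0.2] shift now-frame [-0.1 -1.4 66.3] shift after-turn frame [-0.1 -1.3 66.3]
```

View pics/w19.png

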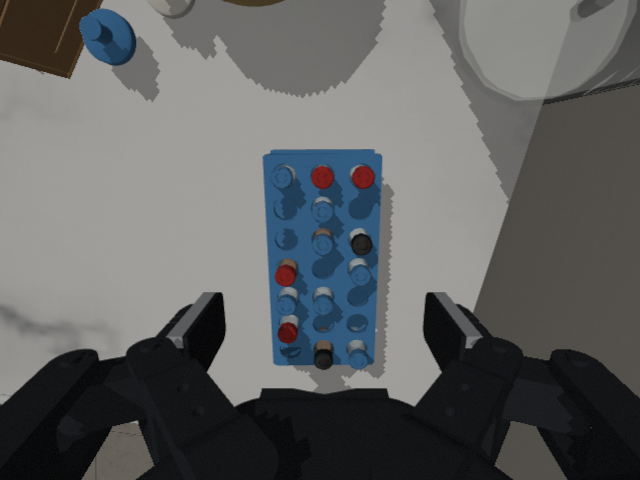

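Centred between the fingers. Going down.

Call:
move_arm([
  [[0,0,0,0,-1,25,1],[0,0,0,0,0,22,1],[0,0,0,0,0,12,1],[0,0,0,0,0,0,1],[0,0,0,0,0,0,1]],
])

```text
t: 27.32
ee_pos: [0.6654, -0.1506, 0.0071]
tool_rot: [0.0, 0.938, 0.345, 0.0]
ft_force: [-0.5, -0.5, 1.1]
gripper_width: 1.0
```

```bash
python3 - <<'E'
from look import *
s=telemetry.get_state(); plan(s,[.6653,-.1506,.0],-49.4)
c=look("wrist","w20")
E
```

```text
t 27.32 ee [ 0.6654 -0.1506  0.0071] jaw -49.6 grip 1.0 F [-0.5 -0.5  1.1]
turn [ 0.  -0.  -0.2] shift now-frame [-0.  -0.1  7.1] shift after-turn frame [-0.  -0.1  7.1]
```

View pics/w20.png

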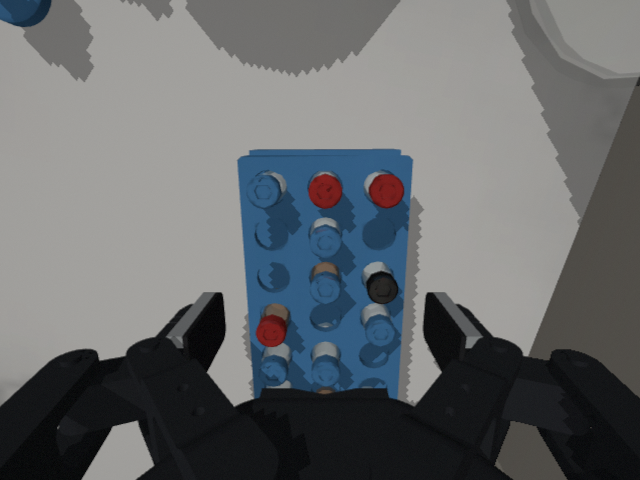

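Call:
move_arm([
  [[0,0,0,0,0,6,1],[0,0,0,0,0,1,1],[0,0,0,0,0,0,0.6],[0,0,0,0,0,0,0.2],[0,0,0,0,0,0,0]],
], newtons=40)

```text
t: 28.0
ee_pos: [0.6654, -0.1504, 0.0002]
tool_rot: [0.0, 0.938, 0.345, 0.0]
ft_force: [0.3, -0.6, 1.7]
gripper_width: 0.757
```

Call:
move_arm([
  [[0,0,0,0,0,0,0],[0,0,0,0,0,0,0],[0,0,0,0,0,-15,0],[0,0,0,0,0,-25,0],[0,0,0,0,0,0,0]],
])

```text
t: 28.62
ee_pos: [0.6675, -0.1513, 0.0435]
tool_rot: [0.002, 0.938, 0.345, 0.003]
ft_force: [0.3, 0.5, -0.8]
gripper_width: 0.758
```

```bash
python3 - <<'E'
from look import *
s=telemetry.get_state(); plan(s,[.41,.2275,.06],37.5-90)
c=look("wrist","w21"); look("scene","s21")
E
```

```text
t 28.62 ee [ 0.6675 -0.1513  0.0435] jaw -49.6 grip 0.758 F [ 0.3  0.5 -0.8]
turn [ 0.3 -0.2  2.9] shift now-frame [  49.5 -455.3  -18.7] shift after-turn frame [  26.3 -457.3  -16.5]
```

View pics/w21.png

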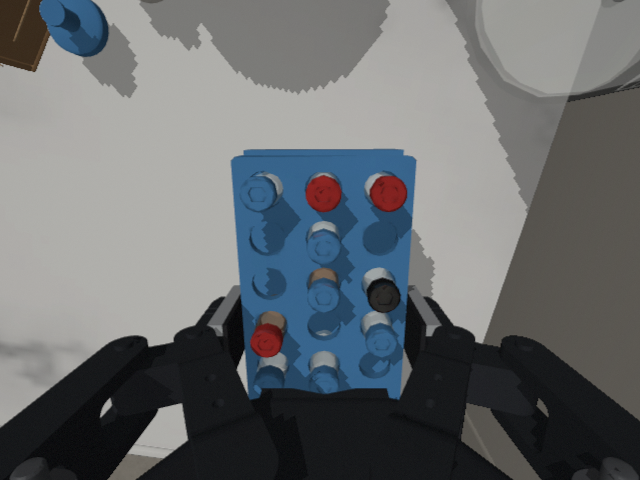

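View pics/s21.png

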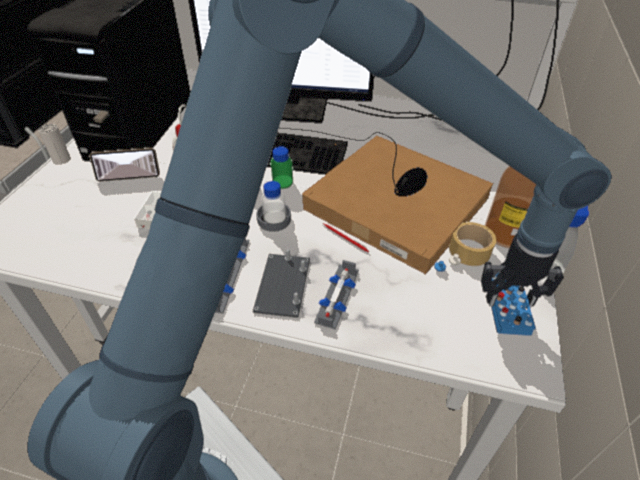

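Call:
move_arm([
  [[0,0,0,0,0,-30,0],[0,0,0,4,-24,-20,0],[0,0,0,4,-46,0,0],[0,0,0,4,-46,0,0],[0,0,0,4,-46,0,0]],
])

```text
t: 29.35
ee_pos: [0.5705, -0.0151, 0.0891]
tool_rot: [-0.0, 0.938, 0.345, -0.001]
ft_force: [0.7, 0.5, -1.2]
gripper_width: 0.754
```

Call:
move_arm([
  [[0,0,0,4,-46,0,0],[0,0,0,4,-46,0,0],[0,0,0,4,-46,0,0],[0,0,0,4,-46,0,0],[0,0,0,4,-46,0,0]],
])

```text
t: 29.98
ee_pos: [0.4367, 0.1726, 0.0894]
tool_rot: [-0.0, 0.938, 0.345, -0.0]
ft_force: [0.1, 0.8, -2.4]
gripper_width: 0.759
```

Call:
move_arm([
  [[0,0,0,4,-46,0,0],[0,0,2.9,4,-24,0,0],[0,0,0,0,0,0,0],[0,0,0,0,0,0,0]],
])

```text
t: 30.48
ee_pos: [0.3993, 0.229, 0.0897]
tool_rot: [0.0, 0.947, 0.321, -0.0]
ft_force: [0.2, -0.2, -1.4]
gripper_width: 0.755
```

```bash
python3 - <<'E'
from look import *
s=telemetry.get_state(); plan(s,[.4015,.2286,.012],37.5-90)
c=look("wrist","w22"); look("top","t22")
E
```

```text
t 30.48 ee [0.3993 0.229  0.0897] jaw -52.5 grip 0.755 F [ 0.2 -0.2 -1.4]
turn [ 0.  0. -0.] shift now-frame [ 1.5  1.6 77.7] shift after-turn frame [ 1.5  1.7 77.7]
```

View pics/w22.png

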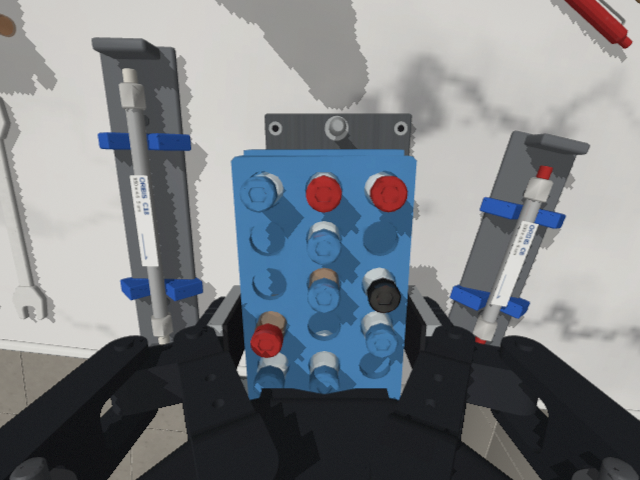

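View pics/t22.png

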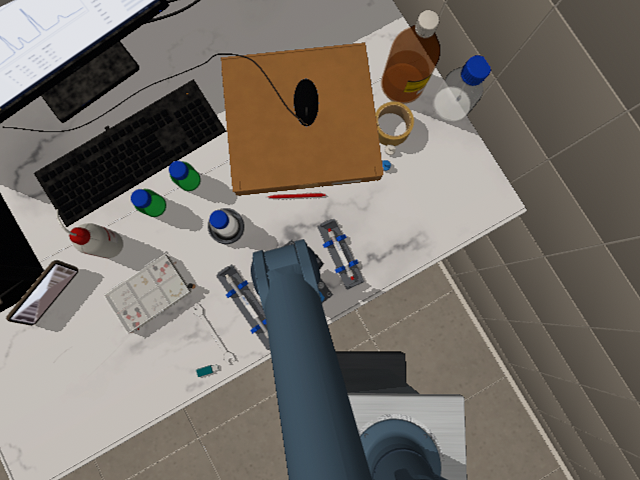

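Call:
move_arm([
  [[0,0,0,1,1,25,0],[0,0,0,0,0,25,0],[0,0,0,0,0,15,0],[0,0,0,0,0,5,0],[0,0,0,0,0,0,0]],
])

```text
t: 31.2
ee_pos: [0.4009, 0.2296, 0.0199]
tool_rot: [0.0, 0.947, 0.321, 0.0]
ft_force: [0.3, -0.3, -1.5]
gripper_width: 0.755
```

Call:
move_arm([
  [[0,0,0,0,0,0,0]],
])

```text
t: 31.32
ee_pos: [0.4011, 0.2303, 0.0205]
tool_rot: [-0.0, 0.947, 0.321, 0.001]
ft_force: [0.3, -0.4, -1.0]
gripper_width: 0.761
```

```bash
python3 - <<'E'
from look import *
s=telemetry.get_state(); plan(s,[.4015,.2286,.009],37.5-90)
c=look("wrist","w23")
E
```

```text
t 31.32 ee [0.4011 0.2303 0.0205] jaw -52.5 grip 0.761 F [ 0.3 -0.4 -1. ]
turn [-0.  -0.1 -0. ] shift now-frame [-0.8  1.6 11.5] shift after-turn frame [-0.7  1.6 11.5]
```

View pics/w23.png

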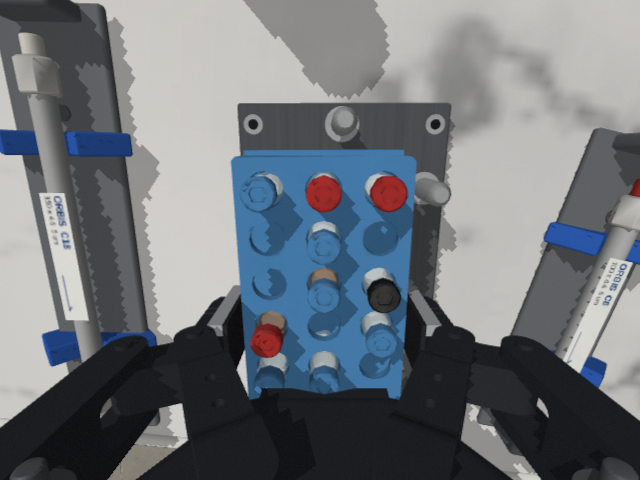

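Call:
move_arm([
  [[0,0,0,0,0,5,0],[0,0,0,0,0,3,0],[0,0,0,0,0,2,0],[0,0,0,0,0,0,0],[0,0,0,0,0,0,0]],
])

```text
t: 32.0
ee_pos: [0.4004, 0.2299, 0.0098]
tool_rot: [0.0, 0.947, 0.321, -0.0]
ft_force: [-0.4, 0.3, -1.7]
gripper_width: 0.756
```

Call:
move_arm([
  [[0,0,0,0,0,1,0],[0,0,0,0,0,1,0],[0,0,0,0,0,0,0]],
])

```text
t: 32.38
ee_pos: [0.4005, 0.23, 0.0081]
tool_rot: [-0.0, 0.947, 0.321, -0.0]
ft_force: [-1.9, -0.8, 4.8]
gripper_width: 0.759
```

Call:
move_arm([
  [[0,0,0,0,2,0,0],[0,0,0,0,2,0,0],[0,0,0,0,1,0,0],[0,0,0,0,0,0,0]],
], newtons=30)

```text
t: 32.88
ee_pos: [0.4041, 0.2264, 0.0081]
tool_rot: [-0.0, 0.947, 0.321, 0.001]
ft_force: [-0.6, 1.1, 5.6]
gripper_width: 0.758
```

```bash
cat > st.py <<'E'
from look import *
s=telemetry.get_state(); R=tool(s); O=np.array([.41,.2275]); a=np.radians(37.5)
d=s["ee_pos"][:2]-O; print("t",round(s["t"],2),"nest xy mm",np.round([1000*(d@[np.sin(a),-np.cos(a)]),1000*(d@[np.cos(a),np.sin(a)])],1),"z",s["ee_pos"][2].round(4),"F tool",(R.T@s["ft_force"]).round(1),"torq",s["wrist_torque"].round(2),"jaw",jaw_angle(s).round(2),"w",s["gripper_width"].round(3))
E
python3 st.py
```

```text
Traceback (most recent call last):
  File "st.py", line 3, in <module>
    d=s["ee_pos"][:2]-O; print("t",round(s["t"],2),"nest xy mm",np.round([1000*(d@[np.sin(a),-np.cos(a)]),1000*(d@[np.cos(a),np.sin(a)])],1),"z",s["ee_pos"][2].round(4),"F tool",(R.T@s["ft_force"]).round(1),"torq",s["wrist_torque"].round(2),"jaw",jaw_angle(s).round(2),"w",s["gripper_width"].round(3))
                                                                                                                                                                                                                                                                                 ^^^^^^^^^^^^^^^^^^^^^^^^
AttributeError: 'float' object has no attribute 'round'
```

```bash
sed -i 's/s\["gripper_width"\].round(3)/round(float(s["gripper_width"]),3)/' st.py; python3 st.py
```

```text
t 32.88 nest xy mm [-2.7 -5.3] z 0.0081 F tool [ 0.2 -1.3 -5.6] torq [ 0.27  0.15 -0.02] jaw -52.5 w 0.758
```

Call:
move_arm([
  [[0,0,0,0,1,0,0],[0,0,0,0,1,0,0],[0,0,0,0,0,0,0]],
])

```text
t: 33.25
ee_pos: [0.4051, 0.225, 0.0081]
tool_rot: [-0.0, 0.947, 0.322, 0.0]
ft_force: [-0.7, 1.2, 6.1]
gripper_width: 0.756
```

```bash
python3 st.py
```

```text
t 33.25 nest xy mm [-1.  -5.4] z 0.0081 F tool [ 0.1 -1.4 -6.1] torq [ 0.29  0.23 -0.01] jaw -52.48 w 0.756
```

Call:
move_arm([
  [[0,0,0,0,1,0,0],[0,0,0,0,0.5,0,0],[0,0,0,0,0,0,0]],
])

```text
t: 33.62
ee_pos: [0.4058, 0.224, 0.0081]
tool_rot: [-0.001, 0.947, 0.322, 0.0]
ft_force: [-0.2, 2.8, 6.4]
gripper_width: 0.758
```

```bash
python3 st.py
```

```text
t 33.62 nest xy mm [ 0.2 -5.5] z 0.0081 F tool [ 1.6 -2.3 -6.4] torq [0.3  0.21 0.03] jaw -52.48 w 0.758
```

Call:
move_arm([
  [[0,0,0,0,1,0,0],[0,0,0,0,0.5,0,0],[0,0,0,0,0,0,0]],
])

```text
t: 34.0
ee_pos: [0.4058, 0.2239, 0.0081]
tool_rot: [-0.001, 0.947, 0.322, -0.0]
ft_force: [-3.2, 5.6, 7.3]
gripper_width: 0.755
```

```bash
python3 st.py; python3 - <<'E'
from look import *
c=look("wrist","w24")
E
```

```text
t 34.0 nest xy mm [ 0.3 -5.5] z 0.0081 F tool [ 0.9 -6.4 -7.3] torq [ 0.64  0.54 -0.08] jaw -52.45 w 0.755
```

View pics/w24.png

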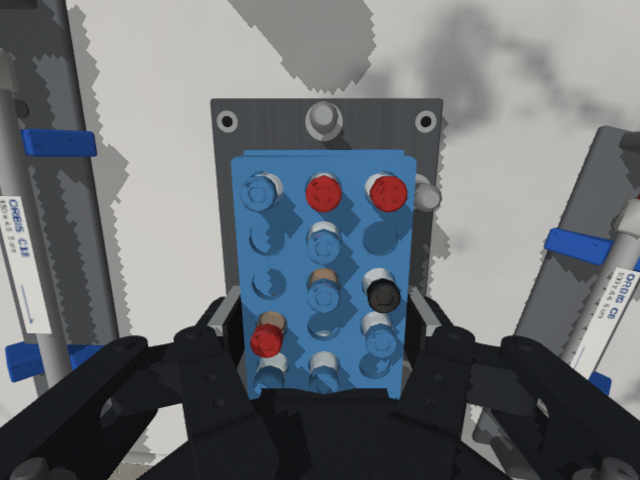

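Call:
move_arm([
  [[0,0,0,0,1,0,0],[0,0,0,2,0,0,0],[0,0,0,2,0,0,0],[0,0,0,0,0,0,0]],
])

```text
t: 34.55
ee_pos: [0.4062, 0.224, 0.008]
tool_rot: [-0.002, 0.947, 0.322, -0.005]
ft_force: [-11.2, 1.2, 19.7]
gripper_width: 0.759
```

```bash
python3 st.py
```

```text
t 34.55 nest xy mm [ 0.4 -5.1] z 0.008 F tool [ -8.3  -7.9 -19.6] torq [-0.15  1.8  -0.14] jaw -52.49 w 0.759
```

```bash
python3 - <<'E'
from look import *
c=look("wrist","w25"); W=cloud(c)
a=np.radians(37.5); O=np.array([.41,.2275]); d=W[...,:2]-O
N=np.stack([d@[np.sin(a),-np.cos(a)],d@[np.cos(a),np.sin(a)]],-1)*1000
for v in range(100,175,4): print(v,N[v,323].round(1),(W[v,323,2]*1000).round(1), "|",N[v,350].round(1),(W[v,350,2]*1000).round(1))
crop(c,200,460,80,240,3,"pics/w25.png")
E
```

```text
100 [ 0.1 81.5] 7.9 | [10.8 81.5] 7.6
104 [ 0.3 77.4] 30.4 | [10.8 80. ] 8.4
108 [ 0.3 76. ] 32.4 | [10.9 78.6] 7.1
112 [ 0.3 74.6] 34.0 | [10.8 77. ] 8.3
116 [ 0.3 73.4] 33.1 | [10.8 75.5] 8.6
120 [ 0.3 72.2] 32.6 | [11.  74.1] 6.7
124 [ 0.3 71. ] 32.5 | [10.9 72.5] 8.4
128 [ 0.3 69.7] 33.1 | [11. 71.] 7.7
132 [ 0.3 68.5] 30.4 | [11.  69.4] 8.2
136 [ 0.1 67.8] 9.4 | [11.  67.9] 8.3
140 [ 0.1 66.3] 9.1 | [11.  66.3] 8.5
144 [ 0.  64.7] 7.9 | [11.1 64.7] 8.5
148 [ 0.  63.1] 7.0 | [11.1 63.2] 8.1
152 [ 0.3 61.9] 28.1 | [10.  61.8] 26.1
156 [ 0.3 60.5] 29.7 | [ 9.6 60.6] 31.8
160 [ 0.3 59.3] 33.3 | [ 9.6 59.3] 31.9
164 [ 0.3 57.9] 32.2 | [ 9.7 57.9] 31.5
168 [ 0.3 56.6] 32.1 | [ 9.7 56.5] 31.8
172 [ 0.2 54.7] 25.7 | [ 9.8 55.1] 31.3
```

View pics/w25.png

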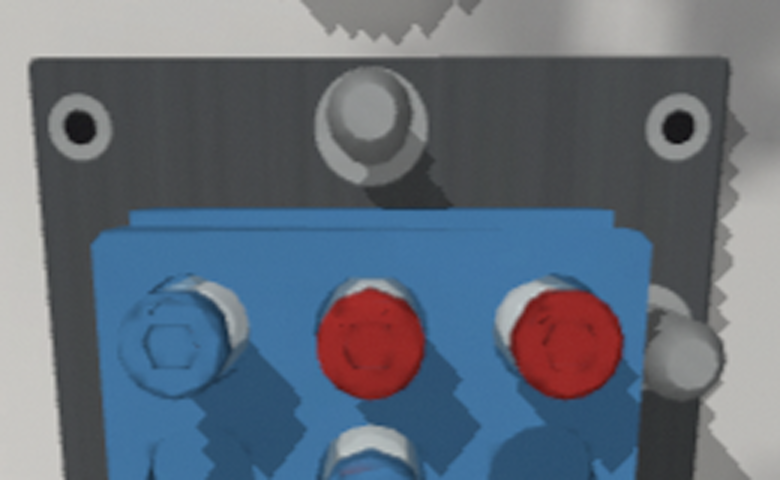

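Call:
move_arm([
  [[0,0,0,0,-1,-2,0],[0,0,0,0,0,0,0],[0,0,0,0,0,0,0]],
])

```text
t: 34.98
ee_pos: [0.4071, 0.2247, 0.0088]
tool_rot: [-0.001, 0.947, 0.322, -0.002]
ft_force: [-4.0, 4.3, -0.4]
gripper_width: 0.754
```

```bash
python3 st.py
```

```text
t 34.98 nest xy mm [ 0.5 -4. ] z 0.0088 F tool [-0.5 -5.8  0.4] torq [ 0.71  0.95 -0.22] jaw -52.47 w 0.754
```

Call:
move_arm([
  [[0,0,0,1,0,0,0],[0,0,0,1,0,0,0],[0,0,0,0,0,0,0],[0,0,0,0,0,0,0]],
])

```text
t: 35.48
ee_pos: [0.4086, 0.2258, 0.0086]
tool_rot: [-0.0, 0.947, 0.322, -0.002]
ft_force: [-4.0, 3.9, -1.5]
gripper_width: 0.757
```

```bash
python3 st.py
```

```text
t 35.48 nest xy mm [ 0.5 -2.1] z 0.0086 F tool [-0.8 -5.6  1.6] torq [ 0.73  0.88 -0.15] jaw -52.47 w 0.757
```

Sliding freely now. On towards the end pin.

Call:
move_arm([
  [[0,0,0,1,0,0,0],[0,0,0,0.5,0,0.5,0],[0,0,0,0,0,0,0],[0,0,0,0,0,0,0]],
])

```text
t: 35.98
ee_pos: [0.4099, 0.2269, 0.0083]
tool_rot: [-0.001, 0.947, 0.322, -0.002]
ft_force: [-4.6, 3.6, -0.9]
gripper_width: 0.756
```

```bash
python3 st.py; python3 - <<'E'
from look import *
c=look("wrist","w26"); W=cloud(c)
a=np.radians(37.5); O=np.array([.41,.2275]); d=W[...,:2]-O
N=np.stack([d@[np.sin(a),-np.cos(a)],d@[np.cos(a),np.sin(a)]],-1)*1000
for v in range(108,165,4): print(v,N[v,323].round(1),(W[v,323,2]*1000).round(1))
crop(c,200,460,80,240,3,"pics/w26.png")
E
```

```text
t 35.98 nest xy mm [ 0.5 -0.4] z 0.0083 F tool [-1.4 -5.6  0.9] torq [ 0.71  0.97 -0.2 ] jaw -52.47 w 0.756
108 [ 0.  84.2] -0.5
112 [ 0.1 81.8] 8.3
116 [ 0.1 80.2] 8.6
120 [ 0.2 77. ] 31.7
124 [ 0.2 75.6] 33.3
128 [ 0.2 74.4] 32.3
132 [ 0.2 73. ] 33.8
136 [ 0.2 71.8] 33.3
140 [ 0.2 70.5] 32.8
144 [ 0.2 69.2] 32.4
148 [ 0.1 67.9] 9.2
152 [ 0.2 66.5] 27.1
156 [ 0.2 65.2] 31.4
160 [ 0.2 63.8] 31.0
164 [ 0.2 62.5] 32.1
```

View pics/w26.png

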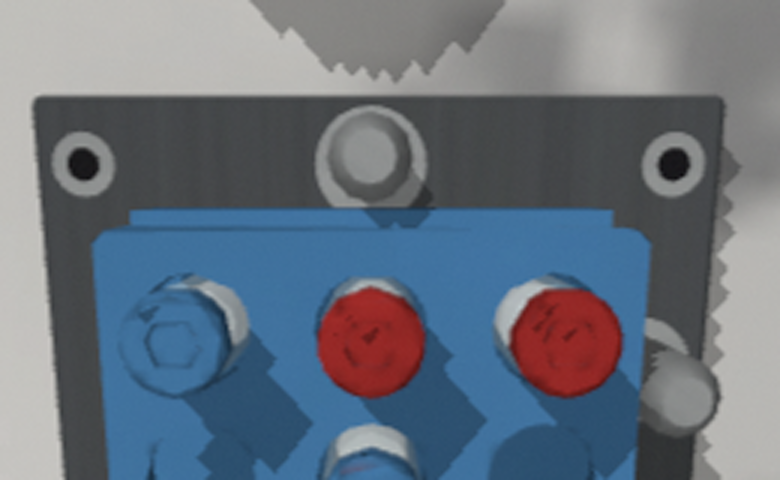

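Call:
move_arm([
  [[0,0,0,1,0,0,0],[0,0,0,0.5,0,0,0],[0,0,0,0,0,0,0],[0,0,0,0,0,0,0]],
])

```text
t: 36.52
ee_pos: [0.4105, 0.2273, 0.0082]
tool_rot: [-0.0, 0.947, 0.322, -0.003]
ft_force: [-6.5, 2.5, 1.1]
gripper_width: 0.755
```

```bash
python3 st.py
```

```text
t 36.52 nest xy mm [0.5 0.2] z 0.0082 F tool [-3.7 -5.9 -1.1] torq [ 0.45  1.15 -0.22] jaw -52.48 w 0.755
```

Call:
move_arm([
  [[0,0,0,0.5,0,0,0],[0,0,0,0.5,0,0,0],[0,0,0,0,0,0,0]],
])

```text
t: 36.9
ee_pos: [0.4105, 0.2273, 0.0082]
tool_rot: [-0.0, 0.947, 0.322, -0.004]
ft_force: [-7.4, 1.7, 4.9]
gripper_width: 0.756
```

```bash
python3 st.py
```

```text
t 36.9 nest xy mm [0.4 0.2] z 0.0082 F tool [-4.8 -5.8 -4.8] torq [ 0.25  1.47 -0.22] jaw -52.49 w 0.756
```

Call:
move_arm([
  [[0,0,0,0,0,0,0.6],[0,0,0,0,0,0,0.8],[0,0,0,0,0,0,1],[0,0,0,0,0,0,1]],
])

```text
t: 37.4
ee_pos: [0.4156, 0.2278, 0.0096]
tool_rot: [0.0, 0.947, 0.321, 0.001]
ft_force: [-0.6, -0.2, -0.0]
gripper_width: 1.0
```

```bash
python3 st.py; python3 - <<'E'
from look import *
c=look("wrist","w27"); W=cloud(c)
a=np.radians(37.5); O=np.array([.41,.2275]); d=W[...,:2]-O
N=np.stack([d@[np.sin(a),-np.cos(a)],d@[np.cos(a),np.sin(a)]],-1)*1000
for v in range(116,165,4): print(v,N[v,323].round(1),(W[v,323,2]*1000).round(1))
E
```

```text
t 37.4 nest xy mm [3.2 4.7] z 0.0096 F tool [-0.5 -0.2  0. ] torq [ 0.01  0.01 -0.02] jaw -52.54 w 1.0
116 [ 2.8 86.3] -0.5
120 [ 2.8 84.8] -2.0
124 [ 2.8 83. ] 0.1
128 [ 2.8 80.9] 8.2
132 [ 2.8 79.2] 10.2
136 [ 2.9 76.9] 30.7
140 [ 2.9 75.5] 31.7
144 [ 2.9 74.1] 33.3
148 [ 2.9 72.8] 33.7
152 [ 2.9 71.5] 32.0
156 [ 2.9 70.1] 31.0
160 [ 2.8 68.2] 14.0
164 [ 2.9 67.2] 27.3
```

View pics/w27.png

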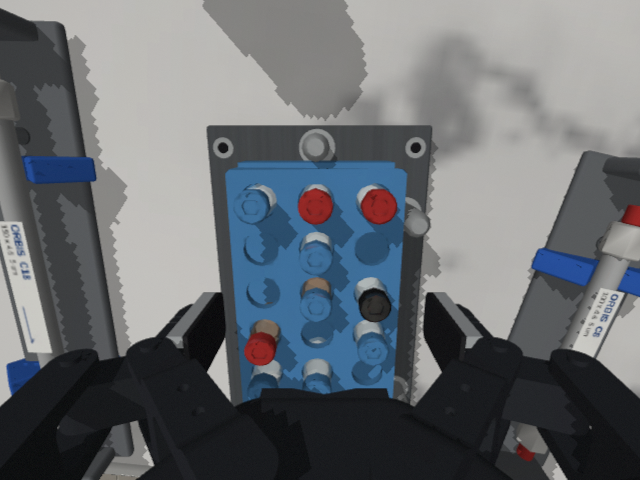

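Call:
move_arm([
  [[0,0,0,0,-2,-5,1],[0,0,0,0,0,-15,1],[0,0,0,0,0,-30,1],[0,0,0,0,0,-30,1],[0,0,0,-30,0,-30,1]],
])

```text
t: 38.08
ee_pos: [0.392, 0.2128, 0.1219]
tool_rot: [0.0, 0.947, 0.322, 0.002]
ft_force: [0.1, 0.2, 0.7]
gripper_width: 1.001
```

Call:
move_arm([
  [[0,0,0,-30,0,-10,1],[0,0,0,0,0,0,0],[0,0,0,0,0,0,-1],[0,0,0,0,0,0,-1]],
])

```text
t: 38.58
ee_pos: [0.3665, 0.1935, 0.1294]
tool_rot: [0.001, 0.947, 0.322, 0.001]
ft_force: [0.2, -0.3, 0.8]
gripper_width: 0.38
```

```bash
python3 st.py; python3 - <<'E'
from look import *
c=look("wrist","w28"); look("scene","s28"); look("top","t28")
E
```

```text
t 38.58 nest xy mm [  0.5 -55.2] z 0.1294 F tool [-0.   0.3 -0.8] torq [-0.03 -0.04  0.06] jaw -52.48 w 0.38
```

View pics/w28.png

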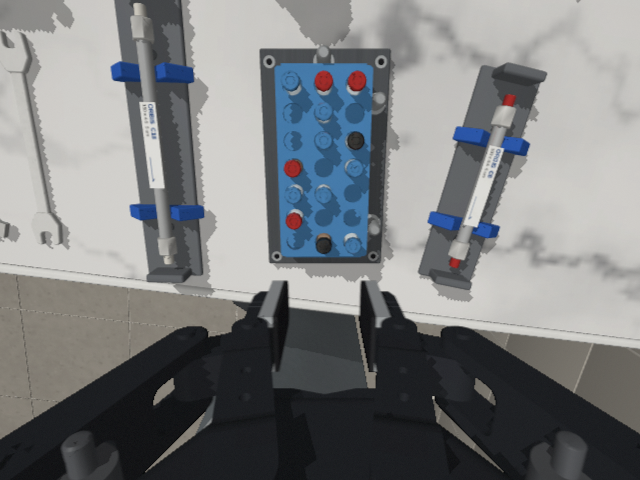

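```bash
python3 - <<'E'
from look import *
c=load("w28.npz"); W=cloud(c); crop(c,240,410,30,280,2.4,"pics/w28c.png")
a=np.radians(37.5); O=np.array([.41,.2275])
v,u=np.mgrid[:480,:640]; reg=(u>250)&(u<400)&(v>40)&(v<270)
hsv=cv2.cvtColor(c["image"],cv2.COLOR_RGB2HSV); blue=(hsv[...,0]>95)&(hsv[...,0]<130)&(hsv[...,1]>100)
pins=(reg&(abs(W[...,2]-.033)<.0025)&~blue&(hsv[...,1]<60)).astype(np.uint8)
n,l,st,ce=cv2.connectedComponentsWithStats(pins)
P={}
for i in range(1,n):
    if st[i,4]>25: print("pin?",ce[i].round(),st[i,4],W[l==i].mean(0).round(4)); 
# rack top plate z = .032
m=reg&blue&(abs(W[...,2]-.032)<.003); Q=W[m]
r=cv2.minAreaRect((Q[:,:2]*1000).astype(np.float32)); print("rack",np.round(r[0],1),np.round(r[1],1),round(r[2],2))
q=hsv[m]; Qz=np.median(W[m][:,2]); print("plate z",Qz)
E
```

```text
pin? [323.  53.] 168 [0.4675 0.2721 0.0323]
pin? [379.  99.] 151 [0.4686 0.2253 0.0324]
pin? [374. 229.] 115 [0.3979 0.1709 0.0322]
rack [410.4 228. ] [133.7  64.8] 37.46
plate z 0.03190216047129665
```

View pics/w28c.png

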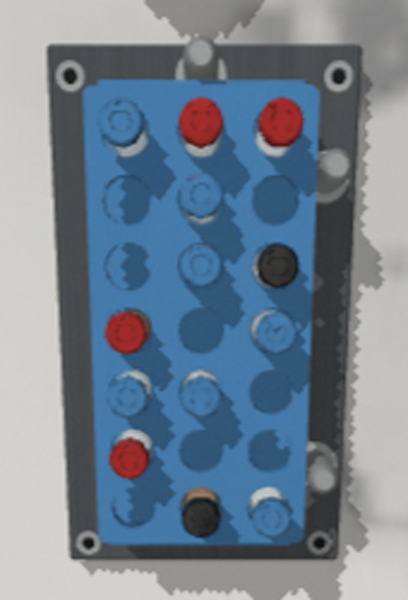

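Call:
move_arm([
  [[0,0,0,28,-33,0,-1],[0,0,0,27,-32,0,-1],[0,0,0,0,0,30,-1],[0,0,0,0,0,40,-1],[0,0,0,0,0,20,-1]],
])

```text
t: 39.35
ee_pos: [0.3688, 0.2771, 0.0366]
tool_rot: [0.002, 0.947, 0.322, -0.002]
ft_force: [0.6, 0.9, 0.8]
gripper_width: -0.007
```

Call:
move_arm([
  [[0,0,0,0,0,0,-1],[0,0,0,0,0,0,-1]],
])

```text
t: 39.6
ee_pos: [0.3705, 0.2784, 0.0397]
tool_rot: [0.0, 0.947, 0.321, 0.0]
ft_force: [-0.2, 0.3, 0.7]
gripper_width: 0.003
```

```bash
python3 st.py; python3 - <<'E'
from look import *
c=look("wrist","w29")
E
```

```text
t 39.6 nest xy mm [-64.4  -0.4] z 0.0397 F tool [-0.  -0.3 -0.7] torq [-0.03 -0.02  0.03] jaw -52.51 w 0.003
```

View pics/w29.png

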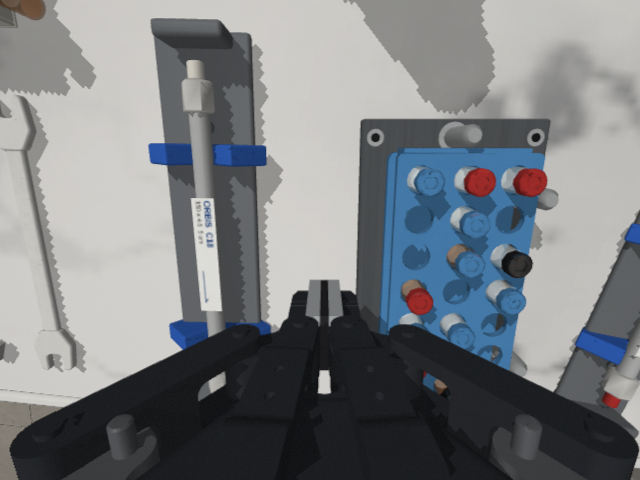

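Call:
move_arm([
  [[0,0,0,0,0,19,-1],[0,0,0,0,8,0,-1],[0,0,0,0,3,0,-1],[0,0,0,0,0,0,-1],[0,0,0,0,0,0,-1]],
])

```text
t: 40.28
ee_pos: [0.3766, 0.2698, 0.0207]
tool_rot: [-0.0, 0.947, 0.321, 0.0]
ft_force: [-0.1, 0.2, -0.0]
gripper_width: 0.005
```

```bash
python3 st.py
```

```text
t 40.27 nest xy mm [-53.9  -0.7] z 0.0207 F tool [ 0.  -0.3  0. ] torq [ 0.05 -0.04  0.04] jaw -52.5 w 0.005
```

Call:
move_arm([
  [[0,0,0,0,2,0,-1],[0,0,0,0,2,0,-1],[0,0,0,0,1,0,-1],[0,0,0,0,0,0,-1]],
])

```text
t: 40.78
ee_pos: [0.3794, 0.2653, 0.0202]
tool_rot: [0.0, 0.947, 0.321, -0.0]
ft_force: [-0.2, 0.1, -0.1]
gripper_width: 0.003
```

```bash
python3 st.py
```

```text
t 40.77 nest xy mm [-48.6  -1.2] z 0.0202 F tool [-0.1 -0.2  0.1] torq [ 0.05  0.03 -0.  ] jaw -52.51 w 0.003
```

Call:
move_arm([
  [[0,0,0,0,1,0,-1],[0,0,0,0,0,0,-1]],
])

```text
t: 41.02
ee_pos: [0.38, 0.2646, 0.0202]
tool_rot: [0.0, 0.947, 0.321, -0.0]
ft_force: [-0.7, -0.4, -0.3]
gripper_width: -0.005
```

```bash
python3 st.py
```

```text
t 41.02 nest xy mm [-47.7  -1.2] z 0.0202 F tool [-0.8 -0.1  0.3] torq [-0.    0.02 -0.01] jaw -52.5 w -0.005
```

Call:
move_arm([
  [[0,0,0,0,1,0,-1],[0,0,0,0,1,0,-1],[0,0,0,0,0,0,-1]],
])

```text
t: 41.4
ee_pos: [0.3809, 0.2634, 0.0202]
tool_rot: [-0.0, 0.947, 0.322, -0.0]
ft_force: [-1.0, 0.1, -0.1]
gripper_width: -0.003
```

```bash
python3 st.py; python3 - <<'E'
from look import *
c=look("wrist","w30")
E
```

```text
t 41.4 nest xy mm [-46.2  -1.2] z 0.0202 F tool [-0.8 -0.7  0.1] torq [ 0.21  0.16 -0.02] jaw -52.48 w -0.003
```

View pics/w30.png

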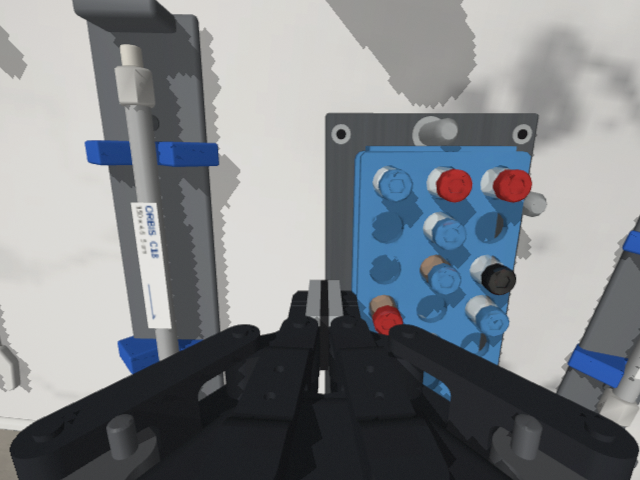

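Call:
move_arm([
  [[0,0,0,0,1,0,-1],[0,0,0,0,0.5,0,-1],[0,0,0,0,0,0,-1]],
])

```text
t: 41.82
ee_pos: [0.3812, 0.2632, 0.0203]
tool_rot: [-0.001, 0.947, 0.322, -0.001]
ft_force: [-2.5, 4.2, 0.7]
gripper_width: 0.002
```

```bash
python3 st.py
```

```text
t 41.83 nest xy mm [-45.9  -1.2] z 0.0203 F tool [ 0.6 -4.8 -0.7] torq [0.81 0.63 0.01] jaw -52.43 w 0.002
```

Call:
move_arm([
  [[0,0,0,0,1,0,-1],[0,0,0,0,0,0,-1]],
])

```text
t: 42.08
ee_pos: [0.3812, 0.2631, 0.0202]
tool_rot: [-0.001, 0.947, 0.322, -0.001]
ft_force: [-3.9, 3.5, 1.4]
gripper_width: -0.002
```

```bash
python3 st.py
```

```text
t 42.08 nest xy mm [-45.8  -1.2] z 0.0202 F tool [-1.  -5.2 -1.4] torq [1.09 0.88 0.02] jaw -52.4 w -0.002
```

Call:
move_arm([
  [[0,0,0,0,-4,0,-1],[0,0,0,0,-12,0,-1],[0,0,0,0,0,-40,-1],[0,0,0,0,0,-40,-1],[0,0,0,-45,30,0,-1]],
])

```text
t: 42.7
ee_pos: [0.361, 0.2274, 0.104]
tool_rot: [-0.001, 0.946, 0.324, 0.006]
ft_force: [1.3, -0.5, -0.2]
gripper_width: -0.003
```

Call:
move_arm([
  [[0,0,0,-45,30,0,-1],[0,0,0,0,0,0,-1],[0,0,0,0,0,0,-1]],
])

```text
t: 43.08
ee_pos: [0.3385, 0.1721, 0.1005]
tool_rot: [-0.001, 0.947, 0.321, 0.001]
ft_force: [-0.8, 0.9, -0.8]
gripper_width: -0.0
```

```bash
python3 st.py; python3 - <<'E'
from look import *
c=look("wrist","w31"); print(telemetry.get_state()["qpos"].round(2))
E
```

```text
t 43.08 nest xy mm [  0.4 -90.4] z 0.1005 F tool [-0.1 -1.2  0.8] torq [ 0.02 -0.03  0.01] jaw -52.52 w -0.0
[-1.66  0.06  1.13  2.36 -0.08  0.76 -1.39]
```

View pics/w31.png

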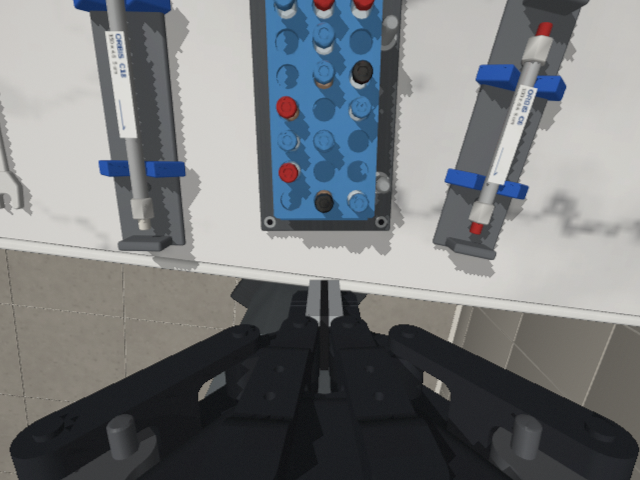

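Call:
move_arm([
  [[0,0,0,0,0,20,-1],[0,0,0,0,0,30,-1],[0,0,0,0,0,20,-1],[0,0,0,0,0,5,-1],[0,0,0,0,0,0,-1]],
])

```text
t: 43.75
ee_pos: [0.3389, 0.1717, 0.0252]
tool_rot: [0.001, 0.947, 0.322, 0.0]
ft_force: [0.1, 0.3, -0.9]
gripper_width: -0.002
```

```bash
python3 st.py; python3 - <<'E'
from look import *
c=look("wrist","w32"); print(telemetry.get_state()["qpos"].round(2))
E
```

```text
t 43.75 nest xy mm [  1.  -90.4] z 0.0252 F tool [ 0.3 -0.1  0.9] torq [-0.05  0.04  0.03] jaw -52.45 w -0.002
[-1.42  0.34  0.92  2.39 -0.5   0.59 -1.02]
```

View pics/w32.png

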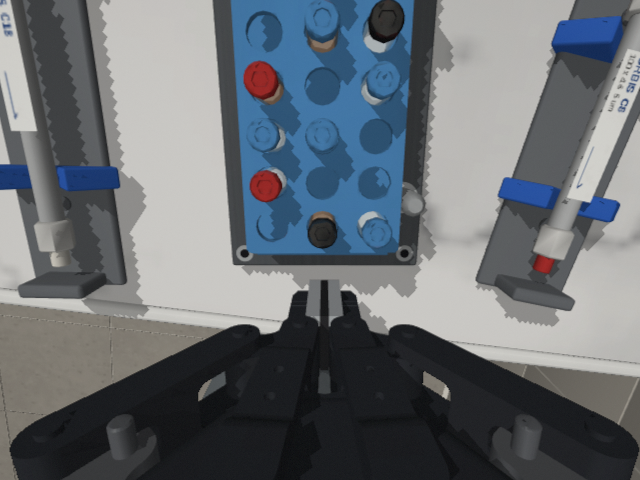

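Clear of everything. I push gently toward the end pin.

Call:
move_arm([
  [[0,0,0,3,0,2,-1],[0,0,0,3,0,0,-1],[0,0,0,1,0,0,-1],[0,0,0,0,0,0,-1]],
])

```text
t: 44.3
ee_pos: [0.3439, 0.1759, 0.0234]
tool_rot: [-0.0, 0.947, 0.322, 0.0]
ft_force: [0.2, -0.1, 0.9]
gripper_width: 0.003
```

```bash
python3 st.py
```

```text
t 44.3 nest xy mm [  0.7 -83.9] z 0.0234 F tool [ 0.1  0.2 -0.9] torq [0.01 0.03 0.  ] jaw -52.49 w 0.003
```

Call:
move_arm([
  [[0,0,0,1,0,0,-1],[0,0,0,1,0,0,-1],[0,0,0,0,0,0,-1]],
])

```text
t: 44.68
ee_pos: [0.3454, 0.1769, 0.0233]
tool_rot: [0.0, 0.947, 0.321, 0.0]
ft_force: [0.1, 0.0, 0.5]
gripper_width: -0.001
```

```bash
python3 st.py
```

```text
t 44.67 nest xy mm [  0.8 -82.1] z 0.0233 F tool [ 0.1  0.  -0.5] torq [-0.01 -0.04  0.02] jaw -52.5 w -0.001
```

Call:
move_arm([
  [[0,0,0,1,0,0,-1],[0,0,0,1,0,0,-1],[0,0,0,0,0,0,-1]],
])

```text
t: 45.05
ee_pos: [0.347, 0.1782, 0.0233]
tool_rot: [0.0, 0.947, 0.322, 0.0]
ft_force: [0.8, -0.5, -0.0]
gripper_width: 0.002
```

```bash
python3 st.py
```

```text
t 45.05 nest xy mm [  0.8 -80. ] z 0.0233 F tool [0.3 0.8 0. ] torq [-0.01  0.03  0.04] jaw -52.49 w 0.002
```

Call:
move_arm([
  [[0,0,0,1,0,0,-1],[0,0,0,0,0,0,-1]],
])

```text
t: 45.3
ee_pos: [0.3474, 0.1786, 0.0232]
tool_rot: [0.0, 0.947, 0.322, -0.0]
ft_force: [-0.2, 0.1, 0.0]
gripper_width: -0.001
```

```bash
python3 st.py
```

```text
t 45.3 nest xy mm [  0.7 -79.4] z 0.0232 F tool [-0.1 -0.2 -0. ] torq [-0.04  0.08 -0.01] jaw -52.49 w -0.001
```

Call:
move_arm([
  [[0,0,0,0.5,0,0,-1],[0,0,0,0.5,0,0,-1],[0,0,0,0,0,0,-1]],
])

```text
t: 45.68
ee_pos: [0.3475, 0.1787, 0.023]
tool_rot: [0.0, 0.947, 0.321, -0.001]
ft_force: [-2.2, -2.7, 2.7]
gripper_width: 0.004
```

```bash
python3 st.py
```

```text
t 45.67 nest xy mm [  0.7 -79.3] z 0.023 F tool [-3.4  0.8 -2.7] torq [-0.37  0.51 -0.05] jaw -52.5 w 0.004
```

Call:
move_arm([
  [[0,0,0,0.5,0,0,-1],[0,0,0,0,0,0,-1]],
])

```text
t: 45.92
ee_pos: [0.3476, 0.1788, 0.0229]
tool_rot: [0.0, 0.947, 0.321, -0.001]
ft_force: [-3.9, -3.2, 4.3]
gripper_width: -0.003
```

```bash
python3 st.py
```

```text
t 45.92 nest xy mm [  0.7 -79.1] z 0.0229 F tool [-5.1  0.2 -4.3] torq [-0.76  0.93  0.01] jaw -52.5 w -0.003
```

Call:
move_arm([
  [[0,0,0,-3,0,0,-1],[0,0,0,-4,0,0,-1],[0,0,0,0,0,-20,-1],[0,0,0,0,0,-40,-1],[0,0,0,0,0,-40,-1]],
])

```text
t: 46.55
ee_pos: [0.344, 0.1769, 0.1192]
tool_rot: [0.0, 0.947, 0.322, 0.002]
ft_force: [-0.3, 0.8, 3.6]
gripper_width: 0.001
```

Call:
move_arm([
  [[0,0,0,0,0,-40,-1],[0,0,0,20,40,0,-1],[0,0,0,20,50,0,-1],[0,0,0,20,50,0,-1],[0,0,0,20,50,0,-1]],
])

```text
t: 47.18
ee_pos: [0.4779, 0.0698, 0.1856]
tool_rot: [-0.0, 0.945, 0.325, 0.017]
ft_force: [0.3, 0.2, 0.2]
gripper_width: 0.002
```

Call:
move_arm([
  [[0,0,0,0,50,0,-1],[0,0,0,0,40,0,-1],[0,0,0,0,0,0,-1],[0,0,0,0,0,0,-1]],
])

```text
t: 47.68
ee_pos: [0.5025, -0.002, 0.2052]
tool_rot: [0.003, 0.946, 0.324, 0.026]
ft_force: [-0.4, 0.2, -0.7]
gripper_width: 0.001
```

```bash
python3 st.py; python3 - <<'E'
from look import *
c=look("scene","s33"); d=look("top","t33"); look("wrist","w33")
crop(c,190,380,170,340,4,"pics/s33c.png"); crop(d,190,380,190,360,4,"pics/t33c.png")
E
```

```text
t 47.67 nest xy mm [238.4 -66.3] z 0.2052 F tool [-0.3 -0.4  0.6] torq [-0.03  0.1   0.01] jaw -52.2 w 0.001
```

View pics/s33c.png

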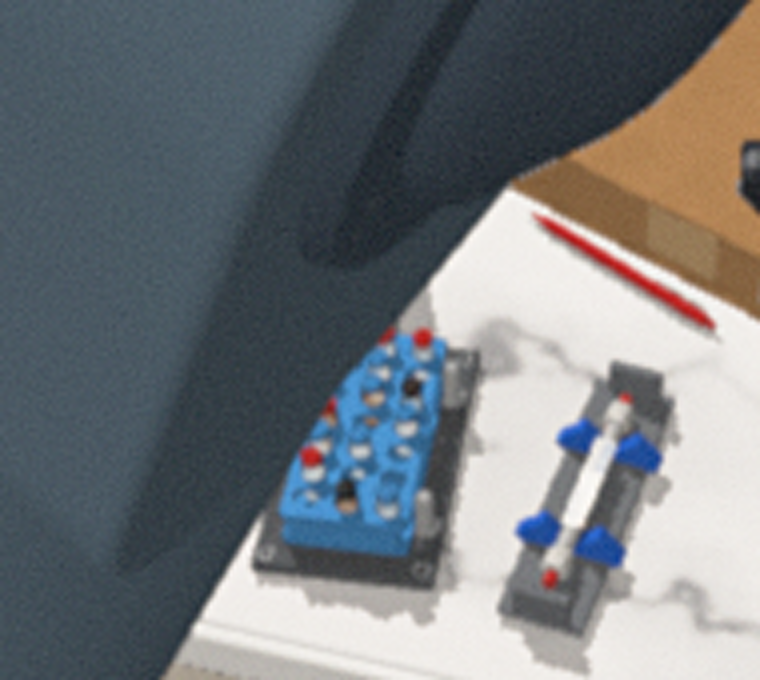

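View pics/t33c.png

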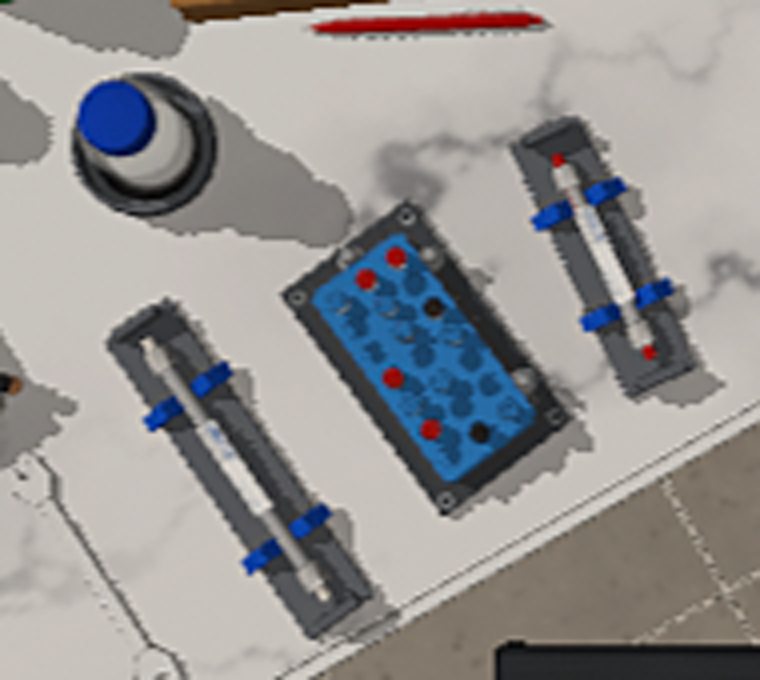

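View pics/w33.png

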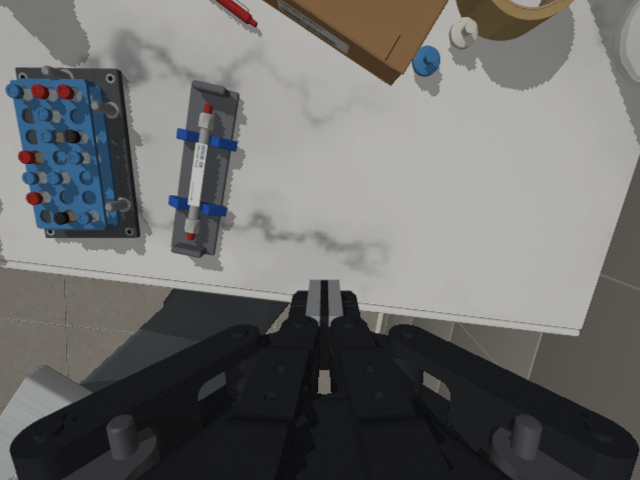

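```bash
python3 - <<'E'
from h import *
c=load("t33.npz"); W=cloud(c)
m=(abs(W[...,2]-.107)<.004)&(np.hypot(W[...,0]-.533,W[...,1]-.394)<.05); P=W[m]; print("cap",len(P),P.mean(0).round(4))
for f in ["w28.npz","w31.npz"]:
    c=load(f); W=cloud(c)
    for n,C,a,L in [("long",(.3466,.3333),36.7,98),("short",(.4712,.1230),25.5,75)]:
        a=np.radians(a); d=(W[...,:2]-C)*1000; y=d@[np.cos(a),np.sin(a)]; x=d@[np.sin(a),-np.cos(a)]
        m=(abs(x)<3.5)&(abs(y)<L-4)&(W[...,2]>.0145); t=(abs(x)<2.5)&(abs(y)<20)
        print(f,n,"y span",y[m].min().round(1),y[m].max().round(1),"tube top z",np.nanmedian(W[...,2][t]).round(4))
from plant import ticket
E
```

```text
cap 236 [0.5344 0.392  0.1064]
w28.npz long y span -90.1 91.6 tube top z 0.0209
w28.npz short y span -65.7 66.3 tube top z 0.0211
w31.npz long y span -90.1 48.9 tube top z 0.0208
w31.npz short y span -65.5 66.4 tube top z 0.0211
```

Tube tops are at 21 mm (axis at 16), the ends lie inside the stops, and the bottle is upright in the cup. Handing in.

```bash
python3 - <<'E'
from plant import ticket
print(ticket.sign_off())
E
```

```text
the job is handed in; nothing more can be done
None
```

All four things are where they belong, done in the order asked, and the job was handed in at about 48 s of the 109 s allowed. The hand-in gave no verdict.

- **Rinse bottle:** it was gripped by the cap and stands upright in the round holder. Its cap centre is within about 3 mm of the holder's centre, and the cap top reads 106–108 mm high.
- **Columns:** both lie in the V saddles of their own cradles. The tube tops read 21 mm, so the axes are at 16 mm. The long column spans −90 to +92 mm between stops at ±98 mm, and the short one −66 to +66 mm between stops at ±75 mm.
- **Rack:** it sits flat on the nest. I checked it with gentle pushes from the shut fingers, about 5 N toward the side pins and 5 N toward the end pin, and in both directions it was stopped at once. The camera measured it within about 0.5 mm and 0.1° of home, which is inside the camera's 2 mm accuracy.

**One hitch:** the first slide of the rack toward the end pin stuck, with the downward force reaching about 20 N. I eased the pressure and it then slid home. After the check I moved the arm clear. The last scene picture was partly blocked by the arm, but the top and wrist views showed everything in place.

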